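# Lift a main shaft out of a gated, divided carton

## Robot

A 7-joint arm with a two-finger parallel gripper is mounted at the origin on the work surface. World frame = base frame: x ahead of the robot, y to its left, z up, the work surface at z = 0. Lengths are in m, angles in degrees, forces in N, time in s.
With the tool pointing down it reaches from about 0.425 to 0.875 m from the base axis. Payload 4.7 kg.
Tool frame: the origin (TCP) lies on the front face of the gripper's body, between the roots of the fingers; the fingertips stand 70 mm ahead of it and the grasp point (between the pads) lies 51 mm ahead of it (tip_extent is the distance from the TCP to the fingertips, in m); z points along the fingers, y is the direction in which the jaws open and shut (so a half turn about z gives the same grasp; the last joint's range is limited). The gripper opens to 87 mm and grips with 3 to 60 N. Pads are 19 mm wide; open, the fingers measure 117 mm over their backs; the gripper's body (75 mm by 190 mm) begins 51 mm behind the grasp point.
Start: joints at [-73.791, 18.392, -4.016, 83.108, 1.295, 78.541, -3.26], TCP at [0.173, 0.627, 0.292] pointing down, gripper open.
Joint ranges: [-163.93, 163.93], [-17.29, 119.83], [-79.2, 71.16], [3.27, 140.29], [-89.18, 269.18], [5.43, 117.66], [-154.24, 154.24]. Speed limits (degrees/s): [147.25, 147.25, 180, 180, 180, 180, 180].

## Interface

Orientations are given as [roll, pitch, yaw] about the fixed x, y, z axes, in that order (R = Rz(yaw) Ry(pitch) Rx(roll)).
In Python, from cell import * gives the robot as it stands.
- The arm moves only by the tool carry_out, never from a script. Its argument "increments" is text: rows parted by semicolons, each of 7 numbers parted by spaces: the opening, from 0 (shut) to 1 (fully open), then the shift along the tool's x, y, z in m, then the turn, a rotation vector about the tool's x, y, z in degrees. A call has 1 to 20 rows; each row shifts and turns the pose as measured when the row begins, along the tool's axes as they then stand; what a row does not reach is not made up. A row lasts 1/8 s, in which the tool goes at most 62.5 mm and 10.7 degrees, less where a joint would pass 70% of its speed; a pose out of reach is approached as far as the arm can. A call is refused whole if a number of a shift passes 0.0625 or a number of a turn 10.7, either way. A call with a gripper value outside its range is refused whole. The fingers move at their own pace and stop on an object; "force" is the grip in N (left out, the last holds). Time passes only in rows, so rows that do not move let the fingers close. It gives the time, the measured TCP pose, the force and the opening at its end, in the units of the state.
- get_obs(): the state, without advancing time (a new reading comes with each control period).
- read_camera(name): name is "scene" or "side" or "wrist"; returns a dict with "img" (480x640x3 uint8, blue, green, red), "fx", "fy", "cx", "cy" (pixels), "k1" (the pictures are not rectified: a ray, as slopes to the right and down, at radius r is drawn at 1 + k1 r^2 times it, then the intrinsics apply), "world_from_camera" (4x4, takes a point from camera to world coordinates). Camera axes: x right, y down, z forward; pixel columns grow to the right and rows downward; lengths in m; the calibration is good to about 2 mm. A picture is of the moment at which its call begins. There is no depth.
- sign_off(): hands the job in, once; it reports no verdict.
Trained networks look in a picture, given as the dict that the camera call returned (one of the last four; its "shot" number tells which), for a name from the list of things; names that differ only in an ending like _2 or _b are one class to them, and where a whole thing is asked for, a point or a joint stands for the part that bears it (a point fixed in the world has none). Each returns a list of dicts, best first, with "confidence" (0 to 1); they miss things now and then, are a little off and sometimes report something else, mostly with a low value. They report only what shows in the picture. A call takes as long as a camera call. They do not tell look-alikes from the thing itself.
- masks_of(target, picture): "pixels" (480x640 bool, what is visible of it) and "bbox" ([left, top, right, bottom] in pixels, round what is visible of it).
The state is a dict: "time_s": time; "qpos": joint angles; "joint_velocities": joint speeds; "effort": joint torques, N m; "tool_pos": TCP position; "tool_rot": TCP orientation; "force": force on the tool from outside, world axes, zero at the start; "wrist_torque": the same for the moment, N m; "grip_width": finger opening in m.
Only numpy, scipy, OpenCV 4.12 (cv2) and the standard library are available. Lean on these libraries where they do the work, as an engineer would, in place of code of your own. Each camera call takes 0.05 s, during which the arm holds its last target.

## Task

Wedge the sprung retaining bar of the tilted carton rack open with the wooden chock: stand the chock on its foot in the pocket at the rack's side, pushed fully down between post and bar, and leave it there holding the bar back by itself. Then reach into the carton, lift the stepped steel shaft out past the dividers, and stand it upright in the middle of the recessed face of the flywheel that lies alone on the bench, setting it down without dropping it. Leave the pistons and the sleeve where they are, and the chock in place.

Things in the scene. Friction and masses are not known exactly. Their poses are not given: they have to be found in the camera images.
- rack: Fixed rack with a cardboard carton leaning 22 deg (0.384 rad) towards the robot. Origin on the bench, z up, -x side to the robot, pocket at +y. In its frame the cells' axis (out of the mouth) is u = (-0.375, 0, 0.927), up the slope is v = (0.927, 0, 0.375). Carton outside: 140 mm along v, 304 along y, 135 along u. All below z = 0.215; its upper front edge is at x = -0.10, z = 0.155.
- mouth1 (a point): Centre of the mouth of the middle front cell, level with the divider tops (fixed to the rack, turns with it). 2 rows (front = nearer the robot, lower) of 3 cells; each cell is 64 mm along v, 96 mm along y, 131 mm deep; walls and dividers 4 mm. The other front mouths are 100 mm away along the rack's y, the back row 68 mm along v.
- pocket (a point): Fixed to the rack, turns with it: where the centre of the chock's foot ends, on the pocket's flat floor, 94 mm above the bench. The post's upright face is 20 mm away towards -x; the post is 8 mm thick, 70 mm wide (y), 108 mm high above this floor, its top lip flared away. The floor is 85 mm wide (y), open at both sides; the carton is 87 mm away towards -y. Bar shut, the gap from post to the bar's roller is 48 mm.
- bar (a joint): Travel (m) of the sprung retaining bar up the carton's slope (along v of the rack): 0 = shut by its spring, lying over the front cells; about 0.035 with the chock fully in; 0.055 = stop. It resists with about 3.5 N when shut, 6 N when held by the chock.
- bar_roller (a point): On the bar: axis of the free-turning white roller (20 mm thick, 66 long, along y) on its end, above the middle of the pocket; shut, 87 mm above the pocket's floor. The rest is a flat steel strip 26 mm wide, 6 mm thick, along y over the whole carton, 5 to 11 mm above the divider tops, over the middle of the front cells when shut. At 0.035 it is clear of the front row's parts.
- chock_grip (a point): Wooden chock, rubber sole, 0.2 kg, 152 mm high. Point: centre of its handle (40 mm in x, 34 in y, 40 high), 132 mm above the centre of its foot (40 in x, 50 in y). z up. -x face flat, upright; +x side tapers out from 20 mm (16 above the foot) to 60 mm (92 above it), then upright to 112, where the handle begins. In the pocket its x goes along the rack's x: flat to post, taper to bar.
- shaft_mid (a point): Stepped steel shaft 120 mm long, 0.3 to 0.65 kg, in one of the front cells, along the cell's axis; the only shaft in the carton. Point: its centre, half-way up; z along it to the thin end. From the bottom: flange 54 mm dia, 22 high; journal 36 dia to 58; shank 28 dia to 116; tip 22 dia to 120. Its top is about 11 mm below the divider tops. It rests against the cell's robot-side wall.
- flywheel_face (a point): Rusty fixed flywheel lying alone and flat on the bench, 170 mm in diameter; the point is the centre of its flat recessed face, 22 mm above the bench; the raised rim around it is 126 mm inside and 32 mm above the bench. The other flywheels are stacked.
- piston_a_mid (a point): Aluminium piston, a plain cylinder 54 mm in diameter and 66 mm high; the point is its centre. Stands in a front cell of the carton.
- piston_b_mid (a point): Aluminium piston, a plain cylinder 54 mm in diameter and 66 mm high; the point is its centre. Stands in a front cell of the carton.
- piston_c_mid (a point): Aluminium piston, a plain cylinder 54 mm in diameter and 66 mm high; the point is its centre. Stands in the back row of the carton.
- sleeve_mid (a point): Rusty brown sleeve, 54 mm in diameter and 105 mm long, in the back row of the carton; the point is about its centre.
- piston_d_mid (a point): Aluminium piston, a plain cylinder 54 mm in diameter and 66 mm high; the point is its centre. Stands on the bench to the robot's left.
There are look-alikes about, which are no part of the job. What is shaped like the part that bears chock_grip but pink is not meant.

How it is judged:
By the outcome, as a careful person would: the job done as asked, in the order asked, and still so for the second after the job is handed in, with the robot touching nothing.
It also fails if it takes over 59 s, if anything falls off the work surface, if the arm or the gripper's body presses on something with over 40 N, if the wrist force passes 120 N, or if a joint passes its speed limit or range.

## Working session

There is one attempt and no reset: what is moved stays moved. The work goes in short steps, Python scripts to look and compute and a tool call to move; the robot and the scene stay as the last step left them, time stands still between calls to the robot, and variables do not carry over. Pictures are saved under pics/ and viewed, and the job is handed in when it is done.

Besides the shell and the picture viewer there is one more tool, called after ">>>" as name(argument=value, ...), one argument or row to a line, values as JSON. carry_out: Moves the arm, as the interface text tells. Its arguments: {"type":"object","properties":{"increments":{"type":"string"},"force":{"type":"number"}},"required":["increments"]}

```bash
ls; mkdir -p pics; python3 - <<'E'
from cell import *
import cv2
o=get_obs()
print({k:(v if not hasattr(v,'__len__') else [round(float(x),4) for x in v]) for k,v in o.items()})
for n in ["scene","side","wrist"]:
    p=read_camera(n); cv2.imwrite(f"pics/{n}0.png",p["img"]); print(n,p["fx"],p["fy"],p["cx"],p["cy"],p["k1"],p["shot"]); print(p["world_from_camera"])
E
```

```text
pics
{'time_s': 0.0, 'qpos': [-73.7911, 18.4383, -4.0158, 83.1748, 1.2963, 78.5413, -3.2605], 'joint_velocities': [0.1077, 0.0714, -0.0841, -0.0506, -0.0493, 0.0721, -0.1106], 'effort': [-0.0003, -49.1298, -0.4041, -31.2535, -0.0639, 0.0435, 0.0002], 'tool_pos': [0.1726, 0.6262, 0.2912], 'tool_rot': [-179.891, 0.007, 164.6008], 'force': [-0.5576, 0.1931, 0.0922], 'wrist_torque': [-0.0094, -0.0213, -0.0044], 'grip_width': 0.08685135233998284}
scene 468.2641837909744 468.2641837909744 319.3455478986451 244.8279774249421 0.00046384402327119436 1
[[-0.83352597  0.46535089 -0.29779691  0.80884427]
 [ 0.5523811   0.71216068 -0.43324621  0.42659504]
 [ 0.01046774 -0.52561936 -0.85065546  0.90730717]
 [ 0.          0.          0.          1.        ]]
side 532.9046181035394 532.9046181035394 317.69693293795865 242.19699023934763 -0.129960212515736 2
[[-8.19731761e-01 -3.70868994e-01  4.36458508e-01  6.40331489e-02]
 [-5.72747494e-01  5.31309943e-01 -6.24235575e-01  7.34469528e-01]
 [-3.85125116e-04 -7.61686244e-01 -6.47945922e-01  8.66502219e-01]
 [ 0.00000000e+00  0.00000000e+00  0.00000000e+00  1.00000000e+00]]
wrist 341.40949147204043 341.40949147204043 321.25697024148724 237.5657740859897 -0.06204906216902834 3
[[ 0.2661523   0.9254519   0.26963257  0.09802025]
 [ 0.96392946 -0.2550284  -0.07616115  0.6461964 ]
 [-0.00171951  0.28017724 -0.95994675  0.38418994]
 [ 0.          0.          0.          1.        ]]
```

View pics/scene0.png

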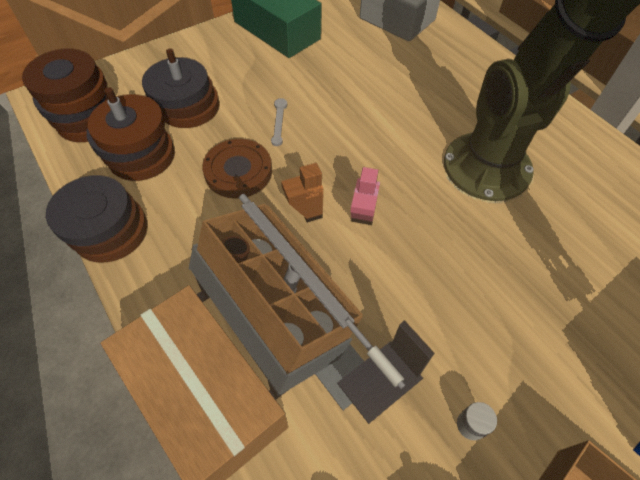

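View pics/side0.png

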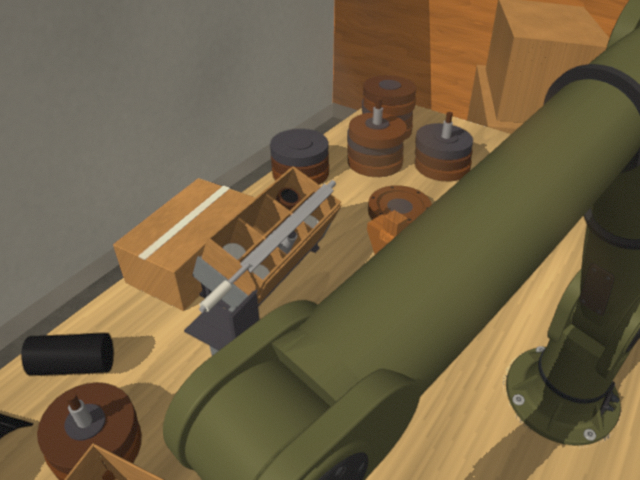

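View pics/wrist0.png

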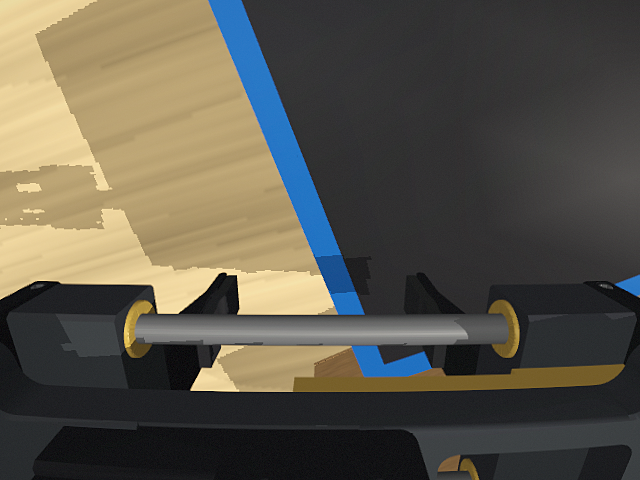

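The brown wooden chock is at about (303,190) in the scene picture. The pink look-alike is at (365,195), and the lone flywheel at (238,167). The rack's bar runs from (245,200) to (400,380), with the roller and pocket at (385,370). A shaft-like tip shows near (293,275). Next I'll set up helpers and measure.

```bash
cat > h.py <<'E'
import numpy as np, cv2
from scipy.spatial.transform import Rotation as R
from scipy.optimize import least_squares
def K(p): return p["fx"],p["fy"],p["cx"],p["cy"],p["k1"]
def proj(p,X):
    X=np.atleast_2d(X); T=np.linalg.inv(np.array(p["world_from_camera"]))
    c=X@T[:3,:3].T+T[:3,3]; a=c[:,:2]/c[:,2:]; r2=(a**2).sum(1,keepdims=True)
    a=a*(1+p["k1"]*r2); return np.c_[p["fx"]*a[:,0]+p["cx"],p["fy"]*a[:,1]+p["cy"]]
def ray(p,uv):
    a=np.array([(uv[0]-p["cx"])/p["fx"],(uv[1]-p["cy"])/p["fy"]]); b=a.copy()
    for _ in range(20): b=a/(1+p["k1"]*(b@b))
    T=np.array(p["world_from_camera"]); d=T[:3,:3]@np.r_[b,1]; return T[:3,3],d/np.linalg.norm(d)
def onz(p,uv,z):
    o,d=ray(p,uv); return o+d*(z-o[2])/d[2]
def tri(pairs):
    A=np.zeros((3,3));b=np.zeros(3)
    for p,uv in pairs:
        o,d=ray(p,uv);M=np.eye(3)-np.outer(d,d);A+=M;b+=M@o
    X=np.linalg.solve(A,b)
    return X,[np.linalg.norm(proj(p,X)[0]-uv) for p,uv in pairs]
u=np.array([-.375,0,.927]); v=np.array([.927,0,.375]); ey=np.array([0,1.,0])
def meta(p): return {k:(np.array(p[k]).tolist()) for k in ("fx","fy","cx","cy","k1","world_from_camera","shot")}
def save(p,name):
    import json; cv2.imwrite(f"pics/{name}.png",p["img"]); json.dump(meta(p),open(f"pics/{name}.json","w"))
def load(name):
    import json; d=json.load(open(f"pics/{name}.json")); d["img"]=cv2.imread(f"pics/{name}.png"); return d
def overlay(p,pts,name,crop=None,s=1):
    im=p["img"].copy()
    for q in proj(p,pts): cv2.circle(im,(int(round(q[0])),int(round(q[1]))),1,(255,0,255),-1)
    if crop: l,t,r,b=crop; im=im[t:b,l:r]
    im=cv2.resize(im,None,fx=s,fy=s,interpolation=cv2.INTER_CUBIC); cv2.imwrite(f"pics/{name}.png",im)
E
python3 - <<'E'
from cell import *
from h import *
p=read_camera("scene"); save(p,"scene1")
for n in ["chock_grip","shaft_mid","flywheel_face","bar_roller","bar","rack","piston_a_mid","sleeve_mid"]:
    for m in masks_of(n,p):
        ys,xs=np.nonzero(m["pixels"]); print(n,round(m["confidence"],2),[int(x) for x in m["bbox"]],(xs.mean().round(1),ys.mean().round(1)),len(xs))
for nm,uv,z in [("flyw",(238,165),.03),("chock",(303,190),.05),("pink",(365,200),.05),("roller",(385,366),.181),("barfar",(243,200),.18),("shafttip",(293,275),.15)]:
    print(nm,onz(p,uv,z).round(3))
cv2.imwrite("pics/crop_rack.png",cv2.resize(p["img"][150:430,180:450],None,fx=2.2,fy=2.1,interpolation=cv2.INTER_CUBIC))
E
```

```text
chock_grip 0.91 [350, 166, 382, 225] (np.float64(365.0), np.float64(196.6)) 1202
chock_grip 0.84 [283, 161, 326, 221] (np.float64(306.1), np.float64(191.7)) 1652
shaft_mid 0.68 [284, 263, 303, 292] (np.float64(291.4), np.float64(278.2)) 270
flywheel_face 0.66 [205, 138, 271, 199] (np.float64(237.0), np.float64(167.7)) 3243
bar_roller 0.84 [242, 193, 403, 388] (np.float64(318.7), np.float64(288.2)) 2843
bar_roller 0.27 [206, 138, 270, 199] (np.float64(237.4), np.float64(167.6)) 3212
bar 0.8 [241, 196, 406, 391] (np.float64(319.5), np.float64(289.2)) 2937
bar 0.73 [312, 314, 332, 329] (np.float64(323.0), np.float64(319.9)) 260
rack 0.96 [187, 195, 433, 422] (np.float64(299.0), np.float64(314.9)) 23806
rack 0.24 [281, 160, 329, 223] (np.float64(305.9), np.float64(191.7)) 1677
piston_a_mid 0.52 [189, 195, 435, 421] (np.float64(299.3), np.float64(315.2)) 24045
piston_a_mid 0.45 [251, 240, 272, 254] (np.float64(262.8), np.float64(245.7)) 160
sleeve_mid 0.68 [457, 402, 500, 440] (np.float64(476.8), np.float64(420.5)) 1165
sleeve_mid 0.65 [223, 236, 248, 262] (np.float64(237.0), np.float64(247.1)) 502
sleeve_mid 0.35 [309, 311, 330, 330] (np.float64(323.1), np.float64(319.7)) 249
flyw [ 0.542 -0.322  0.03 ]
chock [ 0.458 -0.155  0.05 ]
pink [ 0.354 -0.053  0.05 ]
roller [0.592 0.3   0.181]
barfar [ 0.622 -0.11   0.18 ]
shafttip [0.62  0.069 0.15 ]
```

View pics/crop_rack.png

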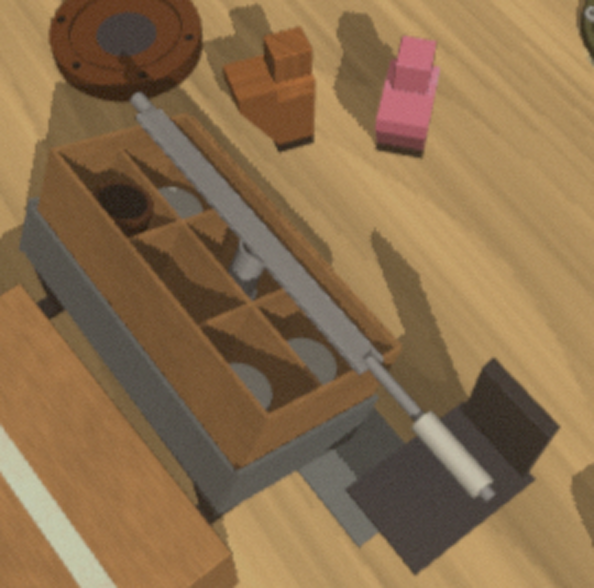

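```bash
cat >> h.py <<'E'
FT=np.array([-.10,0,.155])
def rackpts():
    c={}
    c["fp"]=FT+.152*ey; c["fm"]=FT-.152*ey; c["bp"]=FT+.14*v+.152*ey; c["bm"]=FT+.14*v-.152*ey
    return c
def toW(rk,X):
    c,s=np.cos(rk[2]),np.sin(rk[2]); M=np.array([[c,-s,0],[s,c,0],[0,0,1]]); return np.atleast_2d(X)@M.T+np.r_[rk[0],rk[1],0]
MOUTH=FT+.036*v
def seg(a,b,n=60): return a+np.linspace(0,1,n)[:,None]*(b-a)
def rackwire():
    c=rackpts(); L=[seg(c["fp"],c["fm"]),seg(c["bp"],c["bm"]),seg(c["fp"],c["bp"]),seg(c["fm"],c["bm"])]
    L.append(seg(MOUTH+.034*v-.152*ey,MOUTH+.034*v+.152*ey))
    for y in (-.05,.05): L.append(seg(FT+y*ey,FT+.14*v+y*ey))
    return np.vstack(L)
E
python3 - <<'E'
from h import *
p=load("scene1"); c=rackpts()
obs={"bm":(205.9,222.9),"bp":(287.7,371.4),"fp":(359.5,317.6),"fm":(264,205.7)}
P=np.array([c[k] for k in obs]);O=np.array(list(obs.values()))
f=lambda r:(proj(p,toW(r,P))-O).ravel()
s=least_squares(f,[.65,.06,0.2]); print(s.x,np.degrees(s.x[2]),s.fun.round(1))
np.save("rk.npy",s.x)
overlay(p,toW(s.x,rackwire()),"ov1",(180,150,450,430),2.1)
print("mouths",toW(s.x,np.array([MOUTH-.1*ey,MOUTH,MOUTH+.1*ey])).round(3))
E
```

```text
[0.68514312 0.06738515 0.01390988] 0.7969771496584863 [ -4.7   0.5   4.4 -11.2  -1.9  10.5   1.7   2.4]
mouths [[ 0.62  -0.034  0.168]
 [ 0.619  0.066  0.168]
 [ 0.617  0.166  0.168]]
```

View pics/ov1.png

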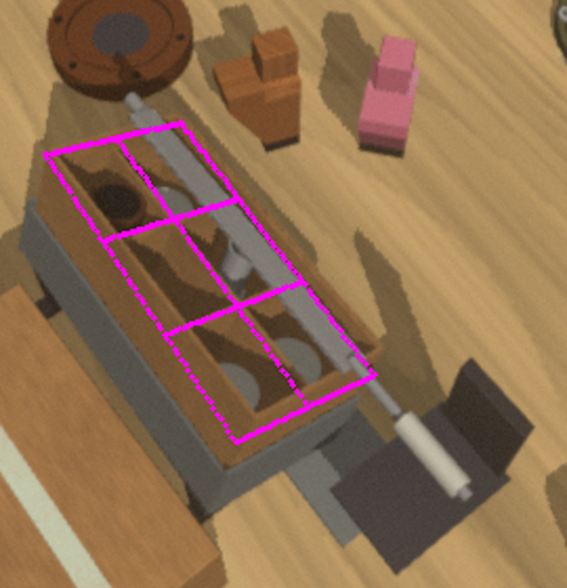

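```bash
python3 - <<'E'
from h import *
p=load("scene1"); c=rackpts()
obs={"bm":(205.9,222.9),"bp":(301.8,346.2),"fp":(361.5,314.6),"fm":(264,205.7)}
P=np.array([c[k] for k in obs]);O=np.array(list(obs.values()))
f=lambda r:(proj(p,toW(r,P))-O).ravel()
s=least_squares(f,[.65,.06,0.2]); print(s.x,np.degrees(s.x[2]),s.fun.round(1))
np.save("rk.npy",s.x)
overlay(p,toW(s.x,rackwire()),"ov2",(180,150,450,430),2.1)
print("mouths",toW(s.x,np.array([MOUTH-.1*ey,MOUTH,MOUTH+.1*ey])).round(3))
E
```

```text
[0.6713418  0.06011539 0.07331045] 4.200379127984061 [-3.5 -2.7  0.9  2.9  2.   0.5  0.4 -2.9]
mouths [[ 0.612 -0.044  0.168]
 [ 0.605  0.055  0.168]
 [ 0.598  0.155  0.168]]
```

View pics/ov2.png

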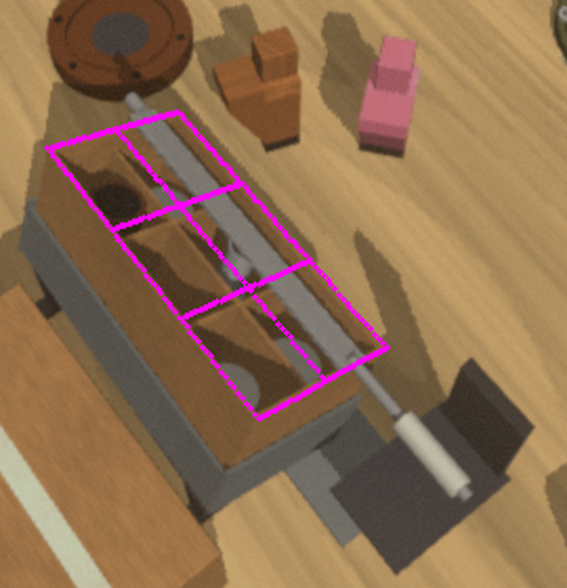

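```bash
cat >> h.py <<'E'
def pose(o): 
    return np.array(o["tool_pos"]),R.from_euler("xyz",o["tool_rot"],degrees=True)
def rel(o,tp,tr,n=None):
    "total shift in current tool axes, rotvec deg; and straight-line per-row list if n"
    p,q=pose(o); tp=np.array(tp,float)
    rv=(q.inv()*tr).as_rotvec()
    out=[]
    if n is None: n=max(int(np.ceil(np.linalg.norm(tp-p)/.055)),int(np.ceil(np.degrees(np.linalg.norm(rv))/9.5)),1)
    pp,qq=p,q
    for i in range(1,n+1):
        a=i/n; pn=p+(tp-p)*a; qn=q*R.from_rotvec(rv*a)
        out.append(np.r_[qq.inv().apply(pn-pp),np.degrees((qq.inv()*qn).as_rotvec())]); pp,qq=pn,qn
    return out
def show(rows,op):
    print("; ".join(f"{op:g} "+" ".join(f"{x:.4f}" for x in r[:3])+" "+" ".join(f"{x:.1f}" for x in r[3:]) for r in rows))
def down(yaw): return R.from_euler("xyz",[180,0,yaw],degrees=True)
E
python3 - <<'E'
from cell import *
from h import *
o=get_obs(); P,q=pose(o); p=read_camera("wrist"); T=np.array(p["world_from_camera"])
print(q.inv().apply(T[:3,3]-P).round(4)); print((q.inv().as_matrix()@T[:3,:3]).round(3)); print(q.as_matrix().round(2))
r0=rel(o,P+[0,0,.13],q); show(r0,1)
E
```

```text
[ 0.0771 -0.0007 -0.0929]
[[-0.001 -0.96  -0.28 ]
 [ 1.    -0.001 -0.   ]
 [-0.    -0.28   0.96 ]]
[[-0.96  0.27  0.  ]
 [ 0.27  0.96  0.  ]
 [-0.    0.   -1.  ]]
1 -0.0000 0.0000 -0.0433 0.0 0.0 0.0; 1 -0.0000 0.0000 -0.0433 0.0 0.0 0.0; 1 -0.0000 0.0000 -0.0433 0.0 0.0 0.0
```

>>> carry_out(
  increments="1 0 0 -0.045 0 0 0; 1 0 0 -0.045 0 0 0; 1 0 0 -0.045 0 0 0; 1 -0.055 -0.005 -0.005 0 0 5; 1 -0.055 -0.005 -0.005 0 0 5; 1 -0.055 -0.007 -0.005 0 0 5; 1 -0.055 -0.007 -0.005 0 0 5; 1 -0.055 -0.007 -0.005 0 0 5; 1 -0.055 -0.007 -0.005 0 0 5; 1 -0.055 -0.007 -0.005 0 0 5; 1 -0.055 -0.007 0 0 0 5; 1 -0.055 -0.007 0 0 0 5; 1 -0.055 -0.007 0 0 0 5; 1 -0.055 -0.007 0 0 0 5; 1 -0.05 -0.007 0 0 0 5; 1 0 0 0 0 0 0",
)

```text
time_s: 2.65
tool_pos: [0.5839, 0.128, 0.4661]
tool_rot: [179.9, 0.0, 102.8]
force: [-0.5, 0.9, 0.3]
grip_width: 0.0865
```

```bash
python3 - <<'E'
from cell import *
from h import *
o=get_obs(); print(o["time_s"],np.round(o["tool_pos"],3),np.round(o["tool_rot"],1),np.round(o["qpos"],1))
for n in ["side","wrist","scene"]:
    p=read_camera(n); save(p,n+"2")
    for t in ["chock_grip","shaft_mid","flywheel_face","bar_roller"]:
        for m in masks_of(t,p):
            if m["confidence"]>.4:
                ys,xs=np.nonzero(m["pixels"]); print(n,t,round(m["confidence"],2),[int(x) for x in m["bbox"]],(xs.mean().round(1),ys.mean().round(1)),len(xs))
E
```

```text
2.65 [0.584 0.128 0.466] [179.9   0.  102.8] [-34.8  10.9  24.2  73.9  -4.4  96.1   1.3]
side chock_grip 0.88 [385, 248, 429, 311] (np.float64(410.2), np.float64(277.6)) 1957
side chock_grip 0.73 [365, 210, 410, 273] (np.float64(387.7), np.float64(237.7)) 1788
side shaft_mid 0.49 [277, 231, 301, 253] (np.float64(288.0), np.float64(242.6)) 180
side flywheel_face 0.61 [366, 183, 430, 235] (np.float64(401.2), np.float64(204.5)) 2001
side bar_roller 0.74 [196, 181, 337, 310] (np.float64(269.6), np.float64(243.9)) 2215
side bar_roller 0.7 [275, 232, 300, 253] (np.float64(287.9), np.float64(242.8)) 225
wrist chock_grip 0.96 [199, 348, 241, 376] (np.float64(227.2), np.float64(358.2)) 564
wrist chock_grip 0.74 [123, 247, 191, 299] (np.float64(162.1), np.float64(271.5)) 1791
wrist shaft_mid 0.65 [338, 240, 361, 268] (np.float64(350.2), np.float64(254.3)) 462
wrist flywheel_face 0.8 [209, 374, 282, 389] (np.float64(245.6), np.float64(383.7)) 947
wrist bar_roller 0.92 [299, 15, 383, 378] (np.float64(342.4), np.float64(192.8)) 6580
scene chock_grip 0.92 [301, 166, 324, 194] (np.float64(313.5), np.float64(180.8)) 367
scene chock_grip 0.9 [348, 176, 379, 226] (np.float64(364.9), np.float64(204.7)) 799
scene shaft_mid 0.79 [284, 265, 302, 289] (np.float64(291.4), np.float64(278.3)) 250
scene flywheel_face 0.77 [203, 142, 271, 198] (np.float64(236.6), np.float64(167.1)) 3213
scene bar_roller 0.72 [240, 195, 406, 389] (np.float64(317.5), np.float64(286.5)) 3037
scene bar_roller 0.58 [283, 265, 300, 290] (np.float64(291.5), np.float64(278.6)) 275
```

View pics/wrist2.png

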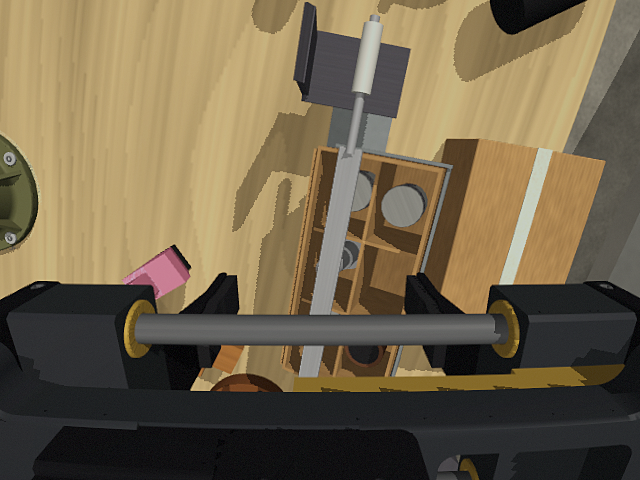

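View pics/side2.png

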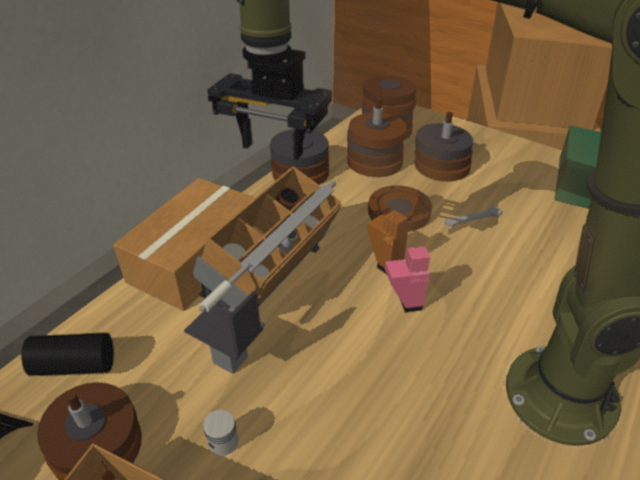

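```bash
python3 - <<'E'
from h import *
a=load("scene1")["img"][150:235,270:340]; b=load("side2")["img"][200:285,350:440]
a=cv2.resize(a,None,fx=5,fy=5,interpolation=cv2.INTER_CUBIC); b=cv2.resize(b,None,fx=5,fy=5,interpolation=cv2.INTER_CUBIC)
cv2.imwrite("pics/chk.png",np.hstack([a,b]))
E
```

```text
(no output)
```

View pics/chk.png

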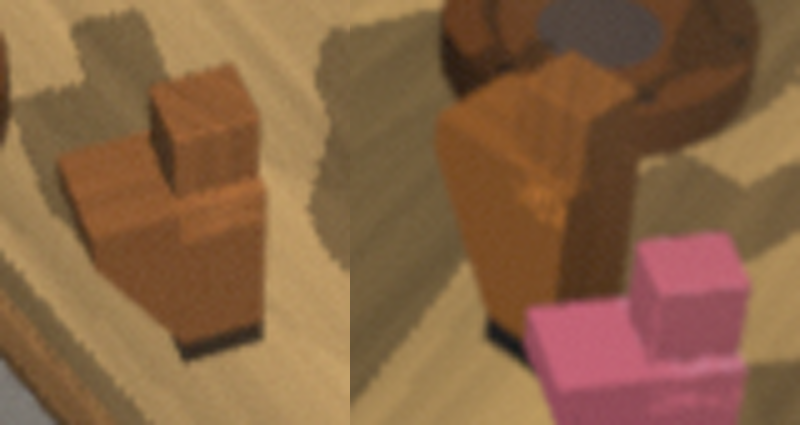

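```bash
cat >> h.py <<'E'
def chockwire():
    prof=[(-20,0),(20,0),(20,16),(60,92),(60,112),(-20,112),(-20,0)]
    L=[]
    for y in (-25,25):
        for a,b in zip(prof[:-1],prof[1:]): L.append(seg(np.array([a[0],y,a[1]]),np.array([b[0],y,b[1]]),25))
    for a in prof[:-1]: L.append(seg(np.array([a[0],-25,a[1]]),np.array([a[0],25,a[1]]),25))
    h=[(-20,-17),(20,-17),(20,17),(-20,17),(-20,-17)]
    for z in (112,152):
        for a,b in zip(h[:-1],h[1:]): L.append(seg(np.array([a[0],a[1],z]),np.array([b[0],b[1],z]),25))
    for a in h[:-1]: L.append(seg(np.array([a[0],a[1],112]),np.array([a[0],a[1],152]),25))
    return np.vstack(L)/1000
E
python3 - <<'E'
from h import *
p=load("scene1"); s2=load("side2")
ob=[((-20,25,0),(262,340)),((20,25,0),(183,360)),((60,25,92),(97,262)),((60,25,112),(93,236)),((60,-25,112),(60,160)),((-20,25,112),(265,180)),((20,-17,152),(150,88)),((-20,-17,152),(235,65)),((-20,17,152),(258,122)),((20,17,152),(173,140))]
P=np.array([a for a,b in ob])/1000; O=np.array([b for a,b in ob])/5+[270,150]
sv=[]
for y0 in (-60,-30,0):
    s=least_squares(lambda r:(proj(p,toW(r,P))-O).ravel(),[.46,-.15,np.radians(y0)]); print(s.x.round(4),np.degrees(s.x[2]).round(1),s.cost.round(1),s.fun.round(1))
np.save("ch.npy",s.x)
overlay(p,toW(s.x,chockwire()),"o1",(270,150,340,235),5); overlay(s2,toW(s.x,chockwire()),"o2",(350,200,440,285),5)
cv2.imwrite("pics/chk2.png",np.hstack([cv2.imread("pics/o1.png"),cv2.imread("pics/o2.png")]))
E
```

```text
[ 0.4568 -0.1224 -0.2343] -13.4 8.1 [ 0.4 -0.1  0.2  0.6 -0.6  1.3 -0.2  0.8 -0.8 -1.2  0.6  2.1 -0.7 -1.2
  0.1 -1.4  1.  -1.2  0.   0.2]
[ 0.4568 -0.1224 -0.2343] -13.4 8.1 [ 0.4 -0.1  0.2  0.6 -0.6  1.3 -0.2  0.8 -0.8 -1.2  0.6  2.1 -0.7 -1.2
  0.1 -1.4  1.  -1.2  0.   0.2]
[ 0.4568 -0.1224 -0.2343] -13.4 8.1 [ 0.4 -0.1  0.2  0.6 -0.6  1.3 -0.2  0.8 -0.8 -1.2  0.6  2.1 -0.7 -1.2
  0.1 -1.4  1.  -1.2  0.   0.2]
```

View pics/chk2.png

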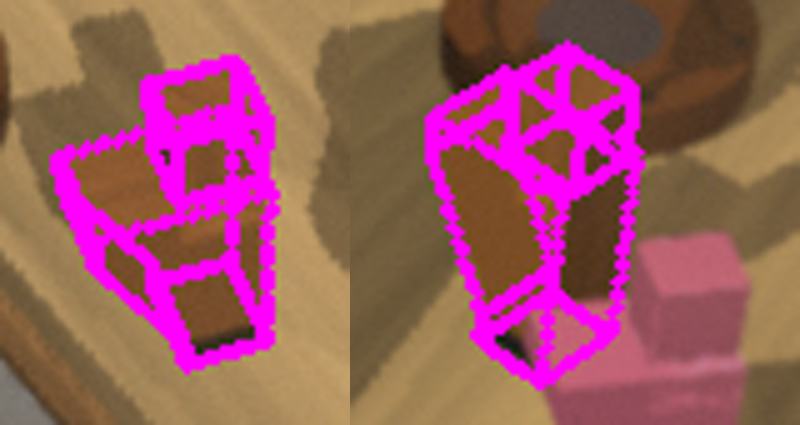

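```bash
python3 - <<'E'
from h import *
p=load("wrist2"); rk=np.load("rk.npy")
overlay(p,toW(rk,rackwire()),"o3",(270,0,470,390),2); 
im=cv2.resize(p["img"][0:390,270:470],None,fx=2,fy=2,interpolation=cv2.INTER_CUBIC)
cv2.imwrite("pics/o3b.png",cv2.resize(np.hstack([im,cv2.imread("pics/o3.png")]),None,fx=.76,fy=.76) if 0 else np.hstack([im,cv2.imread("pics/o3.png")])[:600])
E
```

```text
(no output)
```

View pics/o3b.png

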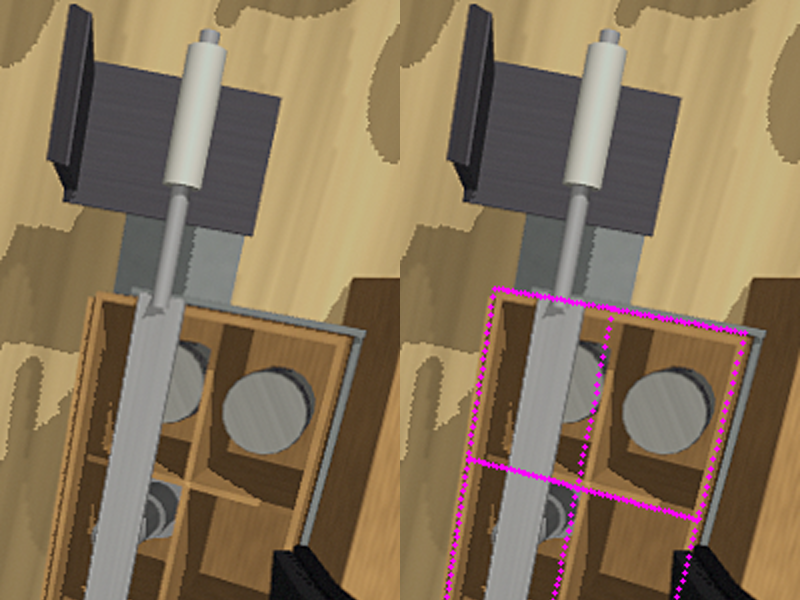

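```bash
python3 - <<'E'
from h import *
p=load("side2"); rk=np.load("rk.npy")
overlay(p,toW(rk,rackwire()),"o4",(180,160,350,370),2.35); 
im=cv2.resize(p["img"][160:370,180:350],None,fx=2.35,fy=2.35,interpolation=cv2.INTER_CUBIC)
cv2.imwrite("pics/o4b.png",np.hstack([im,cv2.imread("pics/o4.png")]))
E
```

```text
(no output)
```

View pics/o4b.png

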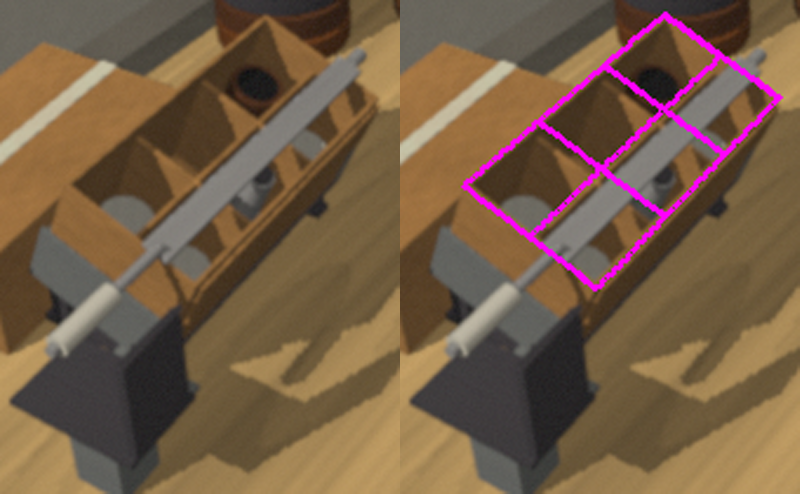

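```bash
python3 - <<'E'
from h import *
c=rackpts(); S=load("scene1");D=load("side2");W=load("wrist2")
obs=[(S,"bm",(205.9,222.9)),(S,"bp",(301.8,346.2)),(S,"fm",(265,205)),
 (D,"bp",np.array((70,182))/2.35+(180,160)),(D,"bm",np.array((265,17))/2.35+(180,160)),(D,"fm",np.array((378,100))/2.35+(180,160)),
 (W,"fp",(315.,147.5)),(W,"bp",(447,168))]
def f(r): return np.array([proj(p,toW(r,c[k]))[0]-o for p,k,o in obs]).ravel()
s=least_squares(f,[.65,.06,0.2],loss="soft_l1"); print(s.x.round(4),np.degrees(s.x[2]),f(s.x).round(1)); rk=s.x; np.save("rk.npy",rk)
# front edge line in wrist
q=proj(W,toW(rk,seg(c["fp"],c["fm"],10))); print(q.round(0).tolist())
# roller: ends triangulate. wrist: outer end axis (270+208/2, 37/2) ; scene; side
overlay(W,toW(rk,rackwire()),"o5",(270,0,470,300),2)
# roller centres
wa=(270+207/2,45/2); wb=(270+181/2,186/2)   # roller white ends on axis
for nm,sc,sd,w in [("outer",(180+482/2.2,150+490/2.1),np.array((60,350))/2.35+(180,160),wa),("inner",(180+424/2.2,150+419/2.1),np.array((110,291))/2.35+(180,160),wb)]:
    X,e=tri([(S,sc),(D,sd),(W,w)]); print(nm,X.round(4),np.round(e,1))
E
```

```text
[0.6705 0.058  0.0712] 4.080756606233201 [-3.5 -3.8  0.5  1.6 -0.5 -3.1 -2.1  0.8  0.2 -1.7  0.8 -1.7  1.  -2.4
 -6.1  0.1]
[[316.0, 145.0], [311.0, 174.0], [307.0, 203.0], [303.0, 230.0], [299.0, 255.0], [295.0, 280.0], [291.0, 304.0], [288.0, 326.0], [285.0, 347.0], [281.0, 368.0]]
outer [0.588  0.3327 0.1771] [0.8 1.5 1.9]
inner [0.5928 0.2666 0.1824] [1.1 0.4 1.7]
```

View pics/o5.png

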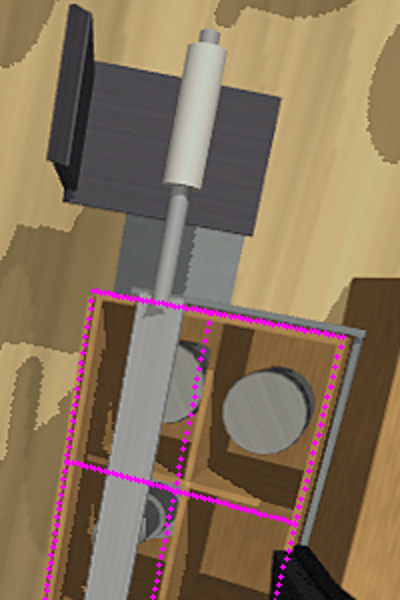

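```bash
python3 - <<'E'
from h import *
c=rackpts(); S=load("scene1");D=load("side2");W=load("wrist2"); rk=np.load("rk.npy")
d=lambda x,y:np.array((x,y))/2.35+(180,160)
T={"bp":[(S,(301.8,346.2)),(D,d(70,182)),(W,(447,168))],"bm":[(S,(205.9,222.9)),(D,d(265,17))],"fm":[(S,(265,205)),(D,d(378,100))],"fp":[(W,(315,147.5)),(D,d(192,293)),(S,(361.5,314.6))]}
X={}
for k,t in T.items():
    X[k],e=tri(t); print(k,X[k].round(4),np.round(e,1),"model",toW(rk,c[k])[0].round(4))
for a,b in [("bp","bm"),("fp","fm"),("bp","fp"),("bm","fm")]: print(a,b,np.linalg.norm(X[a]-X[b]).round(4),(X[a]-X[b]).round(3))
E
```

```text
bp [0.6897 0.2109 0.2108] [0.5 2.3 5.1] model [0.6894 0.2117 0.2075]
bm [ 0.7083 -0.0844  0.2056] [1.2 1. ] model [ 0.711  -0.0915  0.2075]
fm [ 0.5827 -0.0978  0.1506] [0.6 0.5] model [ 0.5816 -0.1007  0.155 ]
fp [0.5615 0.2016 0.1482] [2.6 2.5 1.1] model [0.5599 0.2025 0.155 ]
bp bm 0.296 [-0.019  0.295  0.005]
fp fm 0.3001 [-0.021  0.299 -0.002]
bp fp 0.143 [0.128 0.009 0.063]
bm fm 0.1378 [0.126 0.013 0.055]
```

>>> carry_out(
  increments="1 0.04 0.001 0.028 0 0 0; 1 0.04 0.001 0.028 0 0 0; 1 0.04 0.001 0.028 0 0 0; 1 0 0 0 0 0 0; 1 0 0 0 0 0 0",
)

```text
time_s: 4.03
tool_pos: [0.5587, 0.2533, 0.38]
tool_rot: [179.8, -0.0, 103.1]
force: [-0.3, 0.3, 0.8]
grip_width: 0.0871
```

```bash
python3 - <<'E'
from cell import *
from h import *
o=get_obs(); print(o["time_s"],np.round(o["tool_pos"],3),np.round(o["tool_rot"],1),np.abs(o["joint_velocities"]).max())
p=read_camera("wrist"); save(p,"wrist3"); cv2.imwrite("pics/w3.png",cv2.resize(p["img"][0:300,200:520],None,fx=2.0,fy=2.0,interpolation=cv2.INTER_CUBIC))
E
```

```text
4.025 [0.559 0.253 0.38 ] [179.8  -0.  103.1] 1.1449319648051337
```

View pics/w3.png

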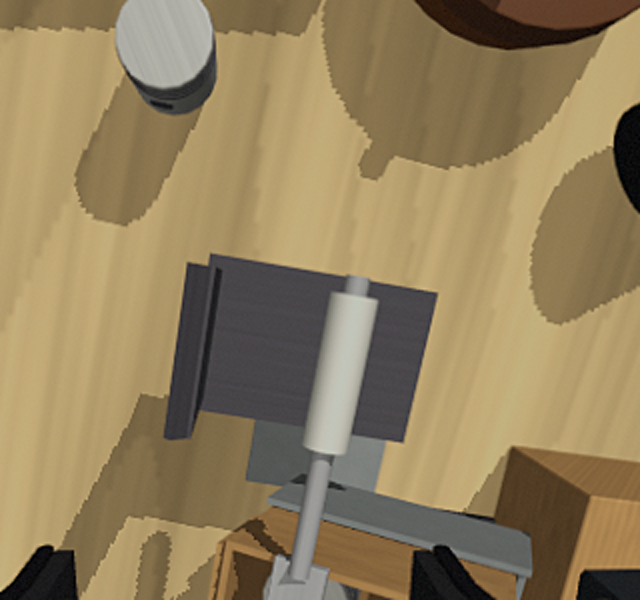

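```bash
python3 - <<'E'
from h import *
S=load("scene1");D=load("side2");W=load("wrist2");V=load("wrist3"); rk=np.load("rk.npy")
v3=lambda x,y:(200+x/2,y/2); w2=lambda x,y:(270+x/2,y/2)
for nm,a,b in [("floor out",v3(437,294),w2(280,97)),("floor in",v3(403,441),w2(252,235)),("floor inL",v3(198,410),w2(70,202)),("roll out",v3(355.5,295),w2(207,43)),("roll in",v3(326,453),w2(182,187))]:
    X,e=tri([(V,a),(W,b)]); print(nm,X.round(4),np.round(e,1)," onz94 V",onz(V,a,.094).round(4),"W",onz(W,b,.094).round(4)," z181:",onz(V,a,.181).round(4)[:2],onz(W,b,.181).round(4)[:2])
# post face bottom edge
for q in [v3(221,268),v3(200,408)]: print("postbase",onz(V,q,.094).round(4))
sc=lambda x,y:(180+x/2.2,150+y/2.1)
print("scene floor: corner", [onz(S,sc(*q),.094).round(4).tolist() for q in [(533,480),(418,573),(348,490)]])
E
```

```text
floor out [0.6457 0.3434 0.0959] [0.1 0.1]  onz94 V [0.6463 0.3435 0.094 ] W [0.6459 0.3439 0.094 ]  z181: [0.622  0.3398] [0.6306 0.3189]
floor in [0.6525 0.2602 0.0912] [0. 0.]  onz94 V [0.6516 0.2607 0.094 ] W [0.6521 0.2599 0.094 ]  z181: [0.6261 0.276 ] [0.6356 0.2506]
floor inL [0.5333 0.2517 0.0946] [0.4 0.3]  onz94 V [0.5337 0.2517 0.094 ] W [0.5329 0.2517 0.094 ]  z181: [0.5353 0.2691] [0.5388 0.244 ]
roll out [0.5875 0.3313 0.189 ] [0. 0.]  onz94 V [0.6033 0.3326 0.094 ] W [0.5935 0.3625 0.094 ]  z181: [0.5889 0.3315] [0.588 0.334]
roll in [0.5933 0.2641 0.1862] [0.2 0.2]  onz94 V [0.6104 0.2438 0.094 ] W [0.6002 0.2774 0.094 ]  z181: [0.5944 0.263 ] [0.5935 0.2648]
postbase [0.5295 0.3298 0.094 ]
postbase [0.5346 0.2531 0.094 ]
scene floor: corner [[0.5253, 0.3383, 0.094], [0.6453, 0.3469, 0.094], [0.6522, 0.2645, 0.094]]
```

```bash
python3 - <<'E'
from cell import *
from h import *
o=get_obs(); ch=np.load("ch.npy"); print(ch, np.degrees(ch[2]))
r=rel(o,[ch[0],ch[1],.30],down(-13.4),13); show(r,1)
E
```

```text
[ 0.4567558  -0.12243332 -0.23434829] -13.427168222701328
1 -0.0264 -0.0142 0.0061 0.0 -0.0 9.0; 1 -0.0283 -0.0099 0.0061 0.0 -0.0 9.0; 1 -0.0295 -0.0054 0.0061 0.0 -0.0 9.0; 1 -0.0300 -0.0007 0.0061 0.0 -0.0 9.0; 1 -0.0297 0.0039 0.0061 0.0 -0.0 9.0; 1 -0.0287 0.0085 0.0061 0.0 -0.0 9.0; 1 -0.0271 0.0129 0.0061 0.0 -0.0 9.0; 1 -0.0247 0.0170 0.0061 0.0 -0.0 9.0; 1 -0.0218 0.0206 0.0061 0.0 -0.0 9.0; 1 -0.0183 0.0238 0.0061 0.0 -0.0 9.0; 1 -0.0144 0.0263 0.0061 0.0 -0.0 9.0; 1 -0.0101 0.0282 0.0061 0.0 -0.0 9.0; 1 -0.0056 0.0295 0.0061 0.0 -0.0 9.0
```

>>> carry_out(
  increments="1 -0.026 -0.014 0.004 0 0 9; 1 -0.028 -0.010 0.004 0 0 9; 1 -0.0295 -0.005 0.004 0 0 9; 1 -0.03 -0.001 0.004 0 0 9; 1 -0.03 0.004 0.006 0 0 9; 1 -0.029 0.0085 0.006 0 0 9; 1 -0.027 0.013 0.006 0 0 9; 1 -0.025 0.017 0.007 0 0 9; 1 -0.022 0.0205 0.007 0 0 9; 1 -0.018 0.024 0.007 0 0 9; 1 -0.0145 0.026 0.007 0 0 9; 1 -0.010 0.028 0.008 0 0 9; 1 -0.0055 0.0295 0.008 0 0 9; 1 0 0 0 0 0 0",
)

```text
time_s: 5.82
tool_pos: [0.44, -0.1486, 0.3095]
tool_rot: [-178.8, -1.4, -19.8]
force: [-0.7, 0.2, 0.8]
grip_width: 0.0871
```

```bash
python3 - <<'E'
from cell import *
from h import *
o=get_obs(); print(o["time_s"],np.round(o["tool_pos"],4),np.round(o["tool_rot"],1),np.round(o["qpos"],1)); ch=np.load("ch.npy")
p=read_camera("wrist"); save(p,"wrist4"); overlay(p,toW(ch,chockwire()),"w4o",(180,150,480,400),2)
cv2.imwrite("pics/w4.png",np.hstack([cv2.resize(p["img"][100:400,180:460],None,fx=1.4,fy=1.4),cv2.resize(cv2.imread("pics/w4o.png"),None,fx=.65,fy=.84)]))
r=rel(o,[ch[0],ch[1],.30],down(-13.4)); show(r,1)
E
```

```text
5.825 [ 0.44   -0.1486  0.3095] [-178.8   -1.4  -19.8] [-24.5  -9.   37.  108.7   4.5  77.  -98.5]
1 0.0067 -0.0301 0.0103 -1.1 -1.4 -6.4
```

View pics/w4.png

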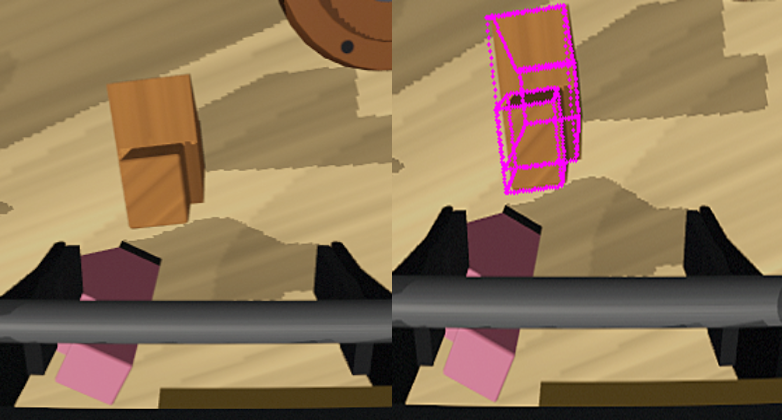

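>>> carry_out(
  increments="1 0.0067 -0.0301 0.01 -1.1 -1.4 -6.4; 1 0 0 0 0 0 0",
)

```text
time_s: 6.12
tool_pos: [0.4588, -0.1198, 0.3023]
tool_rot: [-179.9, -0.2, -12.9]
force: [-1.0, -0.8, 0.6]
grip_width: 0.0872
```

```bash
python3 - <<'E'
from cell import *
from h import *
o=get_obs(); print(o["time_s"],np.round(o["tool_pos"],4),np.round(o["tool_rot"],1)); ch=np.load("ch.npy")
r=rel(o,[ch[0],ch[1],.189],down(-13.4),4); show(r,1)
p=read_camera("wrist"); save(p,"wrist5"); overlay(p,toW(ch,chockwire()),"w5o",(200,150,440,400),1.8)
cv2.imwrite("pics/w5.png",np.hstack([cv2.resize(p["img"][150:400,200:440],None,fx=1.6,fy=1.8),cv2.resize(cv2.imread("pics/w5o.png"),None,fx=.9,fy=1)]))
E
```

```text
6.125 [ 0.4588 -0.1198  0.3023] [-179.9   -0.2  -12.9]
1 -0.0005 0.0008 0.0283 -0.0 -0.1 0.1; 1 -0.0004 0.0008 0.0283 -0.0 -0.1 0.1; 1 -0.0004 0.0008 0.0283 -0.0 -0.1 0.1; 1 -0.0004 0.0008 0.0283 -0.0 -0.1 0.1
```

View pics/w5.png

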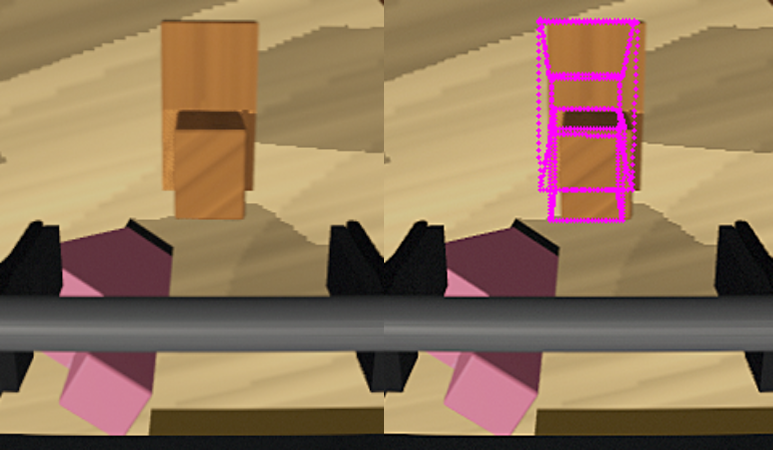

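>>> carry_out(
  increments="1 -0.0005 0.003 0.029 0 0 0; 1 -0.0005 0.002 0.029 0 0 0; 1 -0.0005 0.0015 0.029 0 0 0; 1 -0.0003 0 0.0255 0 0 0; 1 0 0 0 0 0 0; 0 0 0 0 0 0 0; 0 0 0 0 0 0 0; 0 0 0 0 0 0 0",
  force=50,
)

```text
time_s: 7.18
tool_pos: [0.4596, -0.1298, 0.1949]
tool_rot: [-179.7, -1.1, -13.1]
force: [-0.1, -0.2, -0.5]
grip_width: 0.0648
```

>>> carry_out(
  increments="0 0 0 0.003 0 0 0; 0 0 0 0 0 0 0; 0 0 0 0 0 0 0; 0 0 0 0 0 0 0",
)

```text
time_s: 7.68
tool_pos: [0.4601, -0.1296, 0.1924]
tool_rot: [-179.7, -1.1, -13.1]
force: [0.3, 0.6, -0.6]
grip_width: 0.0338
```

```bash
python3 - <<'E'
from cell import *
from h import *
o=get_obs(); print(o["time_s"],np.round(o["tool_pos"],4),np.round(o["tool_rot"],2),o["grip_width"],np.round(o["force"],1))
p=read_camera("wrist"); save(p,"wrist6");S=read_camera("scene"); save(S,"scene6")
cv2.imwrite("pics/w6.png",np.hstack([p["img"][100:400,170:470],cv2.resize(S["img"][100:250,230:380],(300,300))]))
E
```

```text
7.675 [ 0.4601 -0.1296  0.1924] [-179.65   -1.13  -13.11] 0.03383205891401661 [ 0.3  0.6 -0.6]
```

View pics/w6.png

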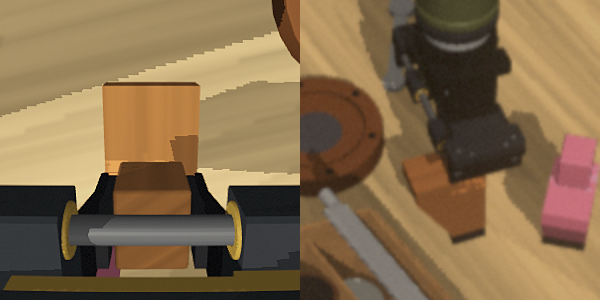

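```bash
python3 - <<'E'
from h import *
p=load("wrist6")
for z in (.112,):
  a=onz(p,(273,183.5),z);b=onz(p,(368.5,183.5),z); print(a,b,np.linalg.norm(a-b)); m=(a+b)/2
  yaw=np.radians(-13.1); ex=np.array([np.cos(yaw),np.sin(yaw)]); print("foot centre",m[:2]-.06*ex, "yaw of edge",np.degrees(np.arctan2(a[1]-b[1],a[0]-b[0]))-90)
  C=m[:2]-.06*ex; d=C-np.array([.4601,-.1296]); print("rel TCP along x,y:",d@ex, d@np.array([-ex[1],ex[0]]))
cv2.imwrite("pics/w6b.png",cv2.resize(p["img"][160:300,260:380],None,fx=4,fy=4,interpolation=cv2.INTER_CUBIC))
E
```

```text
[ 0.52023491 -0.11858578  0.112     ] [ 0.5091877  -0.16603595  0.112     ] 0.0487191906607078
foot centre [ 0.45627275 -0.12871178] yaw of edge -13.105962280992927
rel TCP along x,y: -0.003928966409947739 -2.350821957956871e-06
```

View pics/w6b.png

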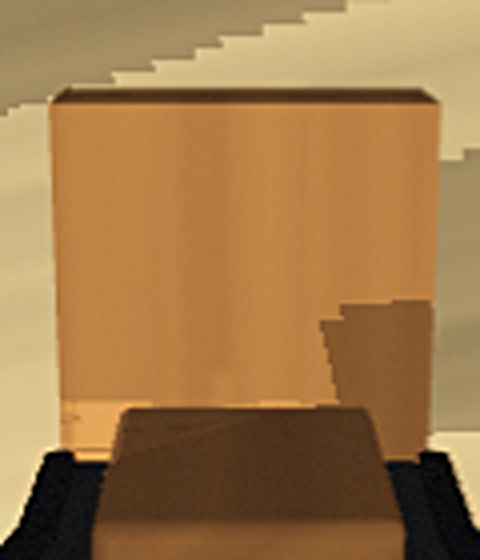

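```bash
cat >> h.py <<'E'
def yawR(d): return R.from_euler("z",d,degrees=True)
def grasp(toolp,toolr,objp,objr): # object in tool
    return toolr.inv().apply(np.array(objp)-np.array(toolp)),toolr.inv()*objr
def toolfor(g,objp,objr):
    tr=objr*g[1].inv(); return np.array(objp)-tr.apply(g[0]),tr
_ey=np.radians(-13.1)
G_CH=grasp([.4601,-.1296,.1924],R.from_euler("xyz",[-179.65,-1.13,-13.11],degrees=True),[.4601-.0045*np.cos(_ey),-.1296-.0045*np.sin(_ey),0],yawR(-13.1))
E
python3 - <<'E'
from cell import *
from h import *
o=get_obs()
t1=toolfor(G_CH,[.4557,-.1286,.2],yawR(-13.1)); print(t1[0],t1[1].as_euler("xyz",degrees=True)); show(rel(o,*t1,4),0)
t2=toolfor(G_CH,[.5555,.296,.245],yawR(4.05)); print(t2[0],t2[1].as_euler("xyz",degrees=True))
o2=dict(tool_pos=t1[0],tool_rot=t1[1].as_euler("xyz",degrees=True)); show(rel(o2,*t2,8),0)
E
```

```text
[ 0.46008289 -0.12961993  0.3924    ] [-179.65   -1.13  -13.11]
0 0.0010 -0.0003 -0.0500 0.0 -0.0 -0.0; 0 0.0010 -0.0003 -0.0500 0.0 -0.0 -0.0; 0 0.0010 -0.0003 -0.0500 0.0 -0.0 -0.0; 0 0.0010 -0.0003 -0.0500 0.0 -0.0 -0.0
[0.55998876 0.29631782 0.4374    ] [-179.65   -1.13    4.04]
0 0.0002 -0.0547 -0.0053 0.0 -0.0 -2.1; 0 0.0022 -0.0547 -0.0052 0.0 -0.0 -2.1; 0 0.0043 -0.0546 -0.0052 0.0 -0.0 -2.1; 0 0.0063 -0.0544 -0.0052 0.0 -0.0 -2.1; 0 0.0083 -0.0541 -0.0051 0.0 -0.0 -2.1; 0 0.0104 -0.0537 -0.0051 0.0 -0.0 -2.1; 0 0.0124 -0.0533 -0.0051 0.0 -0.0 -2.1; 0 0.0144 -0.0528 -0.0050 0.0 -0.0 -2.1
```

>>> carry_out(
  increments="0 0.001 0 -0.025 0 0 0; 0 0.001 0 -0.045 0 0 0; 0 0.001 0 -0.055 0 0 0; 0 0.001 0 -0.055 0 0 0; 0 0.001 0 -0.05 0 0 0; 0 0 -0.03 -0.015 0 0 -1.5; 0 0.002 -0.05 -0.006 0 0 -2.1; 0 0.004 -0.053 -0.003 0 0 -2.1; 0 0.006 -0.053 -0.003 0 0 -2.1; 0 0.008 -0.053 -0.003 0 0 -2.1; 0 0.010 -0.052 -0.003 0 0 -2.1; 0 0.012 -0.05 -0.003 0 0 -2.1; 0 0.013 -0.045 0 0 0 -2.1; 0 0.010 -0.03 0 0 0 -1; 0 0 0 0 0 0 0",
  force=50,
)

```text
time_s: 9.65
tool_pos: [0.5558, 0.3068, 0.4468]
tool_rot: [180.0, 0.8, 5.5]
force: [-1.1, -0.7, -2.0]
grip_width: 0.0338
```

```bash
python3 - <<'E'
from cell import *
from h import *
o=get_obs(); print(o["time_s"],np.round(o["tool_pos"],4),np.round(o["tool_rot"],2),o["grip_width"],np.round(o["force"],1))
t2=toolfor(G_CH,[.5555,.296,.245],yawR(4.05)); show(rel(o,*t2,1),0)
E
```

```text
9.65 [0.5558 0.3068 0.4468] [180.     0.76   5.48] 0.0338265176893789 [-1.1 -0.7 -2. ]
0 0.0033 0.0108 0.0094 0.3 1.9 1.4
```

>>> carry_out(
  increments="0 0.0033 0.0108 0.009 0.3 1.9 1.4; 0 0 0 0 0 0 0",
)

```text
time_s: 9.9
tool_pos: [0.5587, 0.2973, 0.4339]
tool_rot: [-179.9, -0.8, 4.2]
force: [-0.2, 0.4, -1.7]
grip_width: 0.0338
```

```bash
cat > see.py <<'E'
import sys
from cell import *
from h import *
tag=sys.argv[1]
o=get_obs(); print(o["time_s"],np.round(o["tool_pos"],4),np.round(o["tool_rot"],2),round(o["grip_width"],4),np.round(o["force"],1))
tp,tr=pose(o); C=tp+tr.apply(G_CH[0]); cr=tr*G_CH[1]; print("chock foot",C.round(4),cr.as_euler("xyz",degrees=True).round(2))
ims=[]
for n,(l,t,r,b) in [("scene",(320,290,450,430)),("side",(170,180,310,330)),("wrist",(200,100,440,340))]:
    p=read_camera(n); save(p,n+tag); im=p["img"][t:b,l:r]
    ims.append(cv2.resize(im,(266,290),interpolation=cv2.INTER_CUBIC))
    w=p.copy(); w["img"]=p["img"].copy()
    X=cr.apply(chockwire())+C
    overlay(w,X,"tmp",(l,t,r,b),1); ims.append(cv2.resize(cv2.imread("pics/tmp.png"),(266,290),interpolation=cv2.INTER_CUBIC))
cv2.imwrite(f"pics/see{tag}.png",np.vstack([np.hstack(ims[0::2]),np.hstack(ims[1::2])]))
E
python3 see.py 7
```

```text
9.9 [0.5587 0.2973 0.4339] [-179.87   -0.83    4.15] 0.0338 [-0.2  0.4 -1.7]
chock foot [0.5533 0.2962 0.2415] [-0.22  0.3   4.16]
```

View pics/see7.png

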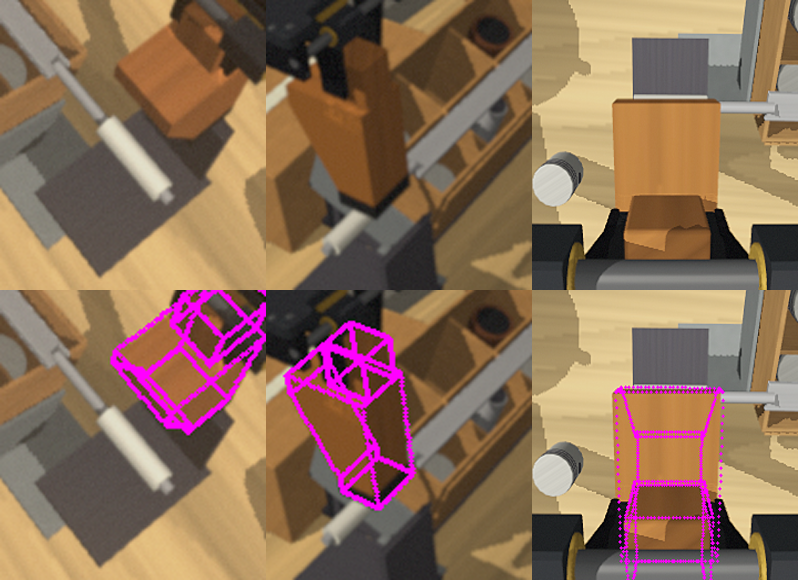

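>>> carry_out(
  increments="0 0.002 0.0003 0.02 0 0 0; 0 0 0 0.025 0 0 0; 0 0 0 0.02 0 0 0; 0 0 0 0.01 0 0 0; 0 0 0 0 0 0 0",
)

```text
time_s: 10.68
tool_pos: [0.5628, 0.2994, 0.3619]
tool_rot: [-179.6, -1.1, 4.3]
force: [-0.4, 0.5, -1.9]
grip_width: 0.0339
```

```bash
python3 see.py 8
```

```text
10.675 [0.5628 0.2994 0.3619] [-179.56   -1.13    4.26] 0.0339 [-0.4  0.5 -1.9]
chock foot [0.5583 0.2994 0.1695] [0.09 0.   4.27]
```

View pics/see8.png

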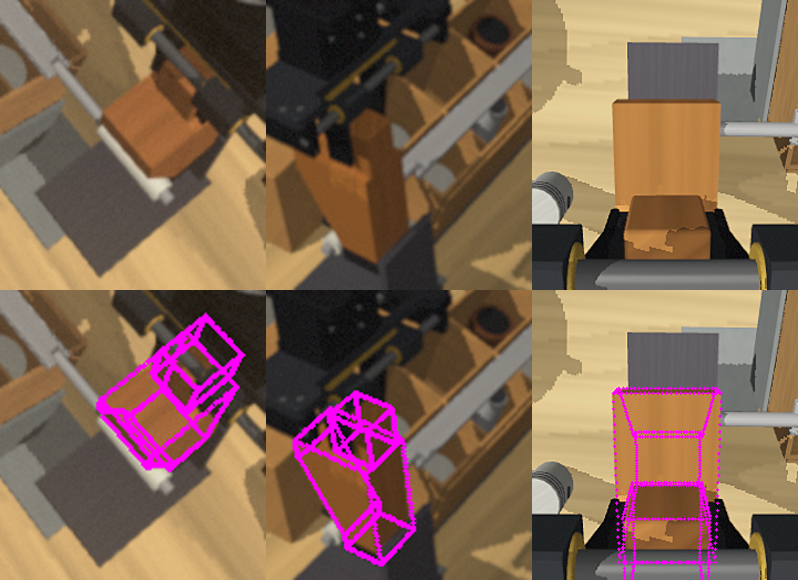

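>>> carry_out(
  increments="0 -0.004 0.0025 0.01 0 0 0; 0 0 0 0.015 0 0 0; 0 0 0 0.015 0 0 0; 0 0 0 0 0 0 0",
)

```text
time_s: 11.32
tool_pos: [0.5585, 0.2972, 0.3237]
tool_rot: [-179.4, -1.2, 4.2]
force: [-1.6, 0.9, -1.8]
grip_width: 0.0334
```

```bash
python3 see.py 9
```

```text
11.325 [0.5585 0.2972 0.3237] [-179.39   -1.18    4.24] 0.0334 [-1.6  0.9 -1.8]
chock foot [0.5541 0.2978 0.1313] [ 0.26 -0.05  4.26]
```

View pics/see9.png

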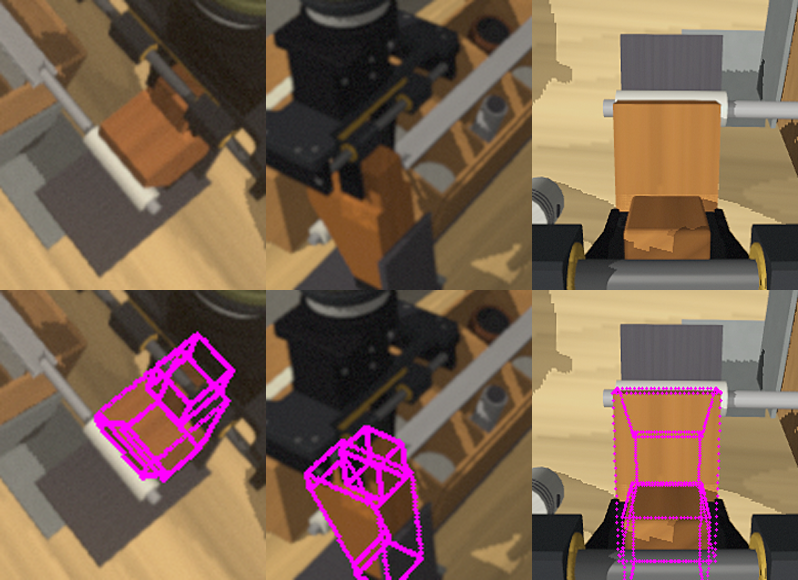

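>>> carry_out(
  increments="0 -0.001 0.0005 0.012 0 0 0; 0 0 0 0.012 0 0 0; 0 0 0 0.01 0 0 0; 0 0 0 0.004 0 0 0; 0 0 0 0 0 0 0",
)

```text
time_s: 12.1
tool_pos: [0.5583, 0.2969, 0.2901]
tool_rot: [-179.3, -1.3, 4.2]
force: [-2.4, -1.2, -1.6]
grip_width: 0.0334
```

```bash
python3 see.py 10
```

```text
12.1 [0.5583 0.2969 0.2901] [-179.25   -1.29    4.2 ] 0.0334 [-2.4 -1.2 -1.6]
chock foot [0.5542 0.298  0.0976] [ 0.4  -0.16  4.22]
```

View pics/see10.png

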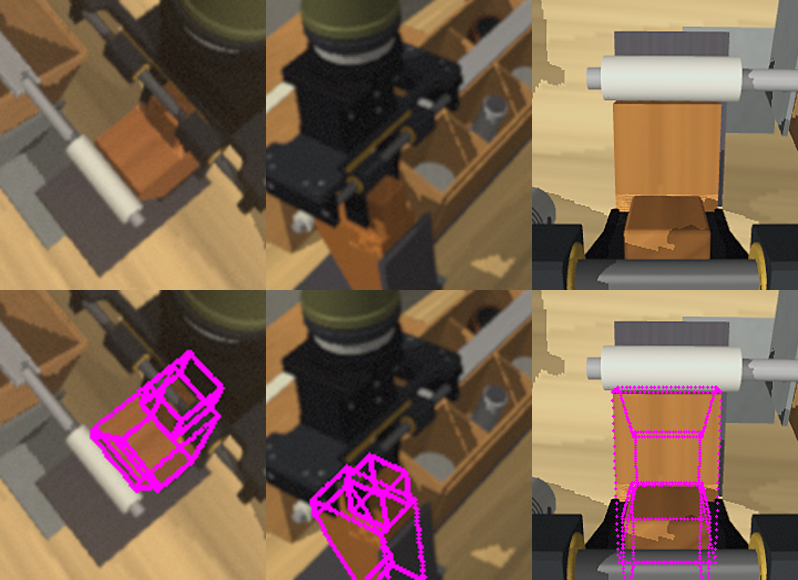

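>>> carry_out(
  increments="0 -0.0015 0 0.003 0 0 0; 0 0 0 0 0 0 0",
)

```text
time_s: 12.5
tool_pos: [0.5575, 0.2969, 0.2873]
tool_rot: [-179.2, -1.4, 4.2]
force: [-2.8, -0.9, -3.4]
grip_width: 0.0337
```

>>> carry_out(
  increments="0 -0.0015 0 0.002 0 0 0; 0 0 0 0 0 0 0",
)

```text
time_s: 12.75
tool_pos: [0.5571, 0.2968, 0.2865]
tool_rot: [-179.2, -1.6, 4.2]
force: [-1.5, -0.2, -2.5]
grip_width: 0.0339
```

>>> carry_out(
  increments="0 -0.002 0 0.003 0 0 0; 0 0 0 0 0 0 0",
)

```text
time_s: 13.0
tool_pos: [0.5567, 0.2966, 0.2866]
tool_rot: [-179.1, -1.9, 4.1]
force: [-1.1, 0.2, -4.8]
grip_width: 0.0336
```

>>> carry_out(
  increments="0 -0.001 0 0.004 0 0 0; 0 0 0 0 0 0 0",
)

```text
time_s: 13.25
tool_pos: [0.5565, 0.2964, 0.2866]
tool_rot: [-179.0, -2.1, 4.1]
force: [-1.3, -0.9, -4.6]
grip_width: 0.0338
```

>>> carry_out(
  increments="0 -0.001 0 0.002 0 -0.9 0; 0 0 0 0.002 0 0 0; 0 0 0 0 0 0 0",
)

```text
time_s: 13.62
tool_pos: [0.5575, 0.2963, 0.2866]
tool_rot: [-178.9, -1.5, 4.1]
force: [-1.7, -0.2, -0.7]
grip_width: 0.0336
```

```bash
python3 see.py 11
```

```text
13.625 [0.5575 0.2963 0.2866] [-178.89   -1.49    4.14] 0.0336 [-1.7 -0.2 -0.7]
chock foot [0.5541 0.2986 0.0942] [ 0.76 -0.36  4.16]
```

View pics/see11.png

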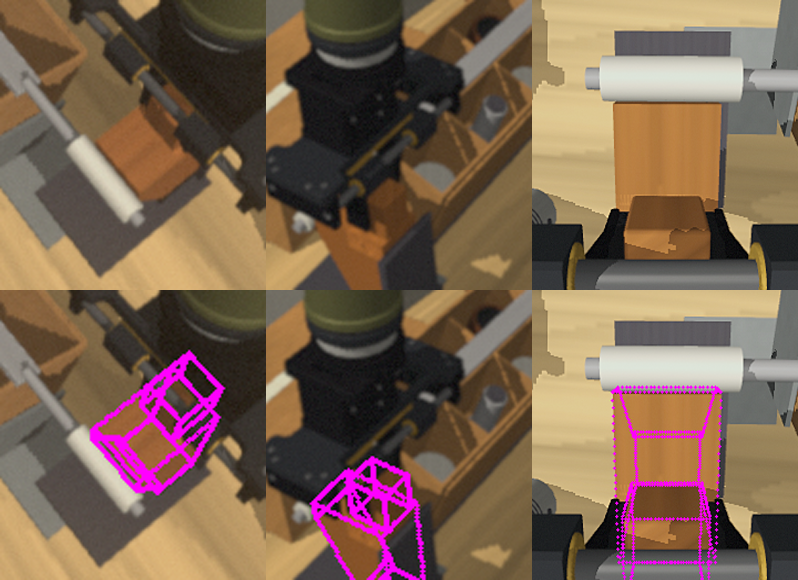

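>>> carry_out(
  increments="0 -0.003 0 0 -0.7 -0.3 0; 0 -0.003 0 0 0 0 0; 0 -0.003 0 0 0 0 0",
)

```text
time_s: 14.15
tool_pos: [0.5559, 0.297, 0.2869]
tool_rot: [-179.4, -2.3, 4.0]
force: [5.8, 0.7, 0.7]
grip_width: 0.0339
```

>>> carry_out(
  increments="0 0.0015 0 0 0 -0.9 0; 0.7 0 0 0 0 0 0; 0.7 0 0 0 0 0 0; 0.7 0 0 0 0 0 0; 0.7 0 0 0 0 0 0",
)

```text
time_s: 14.78
tool_pos: [0.5561, 0.2977, 0.2845]
tool_rot: [-179.5, -1.1, 4.1]
force: [-0.5, 0.2, 0.4]
grip_width: 0.0592
```

```bash
python3 see.py 12
```

```text
14.775 [0.5561 0.2977 0.2845] [-179.51   -1.09    4.07] 0.0592 [-0.5  0.2  0.4]
chock foot [0.5515 0.2978 0.0921] [0.14 0.04 4.08]
```

View pics/see12.png

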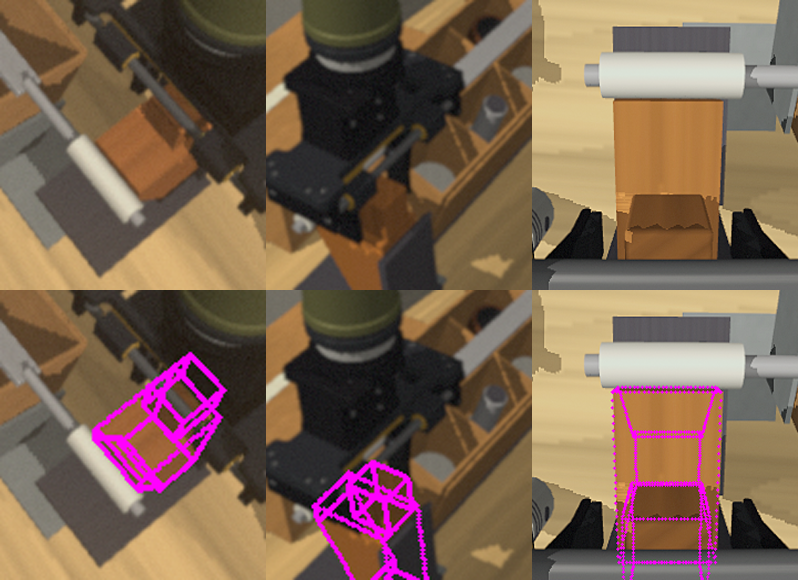

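>>> carry_out(
  increments="0.7 0 0 -0.01 0 0 0; 0.7 0 0 -0.03 0 0 0; 0.7 0 0 -0.045 0 0 0; 0.7 0 0 -0.045 0 0 0; 0.7 0 0.03 -0.02 0 0 0; 0.7 0 0.05 0 0 0 0; 0.7 0 0.05 0 0 0 0; 0.7 0 0.04 0 0 0 0; 0.7 0 0.02 0 0 0 0; 0.7 0 0 0 0 0 0",
)

```text
time_s: 16.18
tool_pos: [0.5672, 0.1024, 0.4456]
tool_rot: [-179.3, -1.6, 4.2]
force: [-0.4, 0.3, -0.8]
grip_width: 0.0607
```

```bash
python3 - <<'E'
from cell import *
from h import *
o=get_obs(); print(o["time_s"],np.round(o["tool_pos"],4),np.round(o["tool_rot"],2),np.round(o["qpos"],1))
for n in ["scene","side","wrist"]:
    p=read_camera(n); save(p,n+"13")
    for m in masks_of("shaft_mid",p):
        ys,xs=np.nonzero(m["pixels"]); print(n,round(m["confidence"],2),[int(x) for x in m["bbox"]],(xs.mean().round(1),ys.mean().round(1)),len(xs))
s=cv2.resize(load("scene13")["img"][180:430,190:450],(390,375),interpolation=cv2.INTER_CUBIC); d=cv2.resize(load("side13")["img"][170:380,180:400],(393,375),interpolation=cv2.INTER_CUBIC)
cv2.imwrite("pics/s13.png",np.hstack([s,d]))
E
```

```text
16.175 [0.5672 0.1024 0.4456] [-179.27   -1.63    4.22] [-34.5   6.6  24.5  80.7  -3.3  91.6 -96.1]
scene 0.67 [289, 262, 303, 277] (np.float64(296.2), np.float64(268.0)) 144
side 0.59 [275, 229, 299, 252] (np.float64(287.0), np.float64(241.0)) 283
wrist 0.73 [351, 169, 383, 195] (np.float64(369.7), np.float64(179.1)) 608
```

View pics/s13.png

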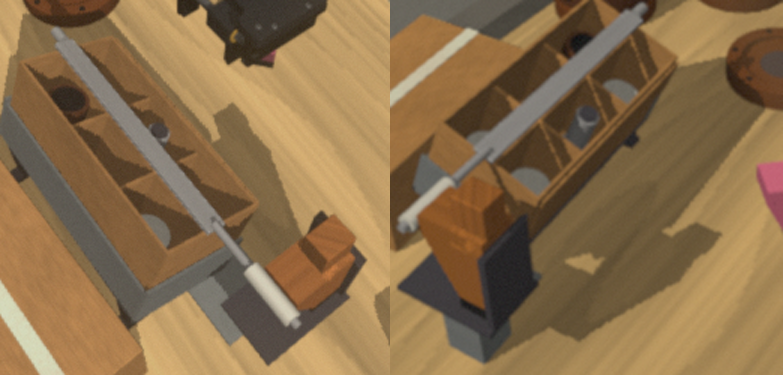

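View pics/wrist13.png

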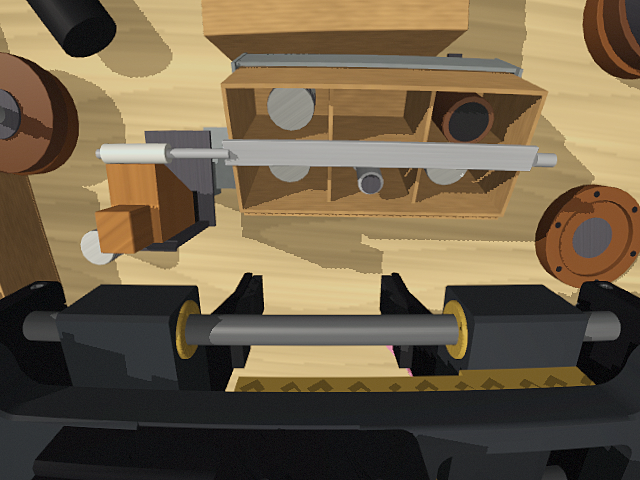

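```bash
python3 - <<'E'
from h import *
a=load("wrist13")["img"][150:210,330:410]; b=load("scene13")["img"][250:300,270:320]; c=load("side13")["img"][220:270,265:315]
f=lambda i,k:cv2.resize(i,None,fx=k,fy=k,interpolation=cv2.INTER_CUBIC)
cv2.imwrite("pics/z13.png",np.hstack([f(a,5)[:300],f(b,6)[:,:200],f(c,6)[:,:200]]))
E
```

```text
(no output)
```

View pics/z13.png

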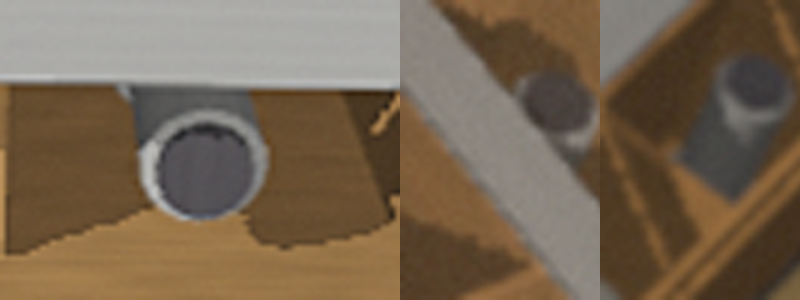

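```bash
python3 - <<'E'
from h import *
W=load("wrist13");S=load("scene13");D=load("side13")
im=cv2.resize(W["img"][60:230,205:560],None,fx=2.2,fy=2.2,interpolation=cv2.INTER_CUBIC); cv2.imwrite("pics/w13r.png",im)
for c in [[(W,(371,184)),(S,(296.3,266.3)),(D,(291.3,233.3))],[(W,(371,184)),(S,(296.3,266.3))],[(W,(371,184)),(D,(291.3,233.3))],[(S,(296.3,266.3)),(D,(291.3,233.3))]]:
    X,e=tri(c); print(X.round(4),np.round(e,1))
# predicted tip
print(toW(np.load("rk.npy"),MOUTH-.005*v-.011*u).round(4))
E
```

```text
[0.6059 0.0569 0.1538] [0.6 0.7 0.3]
[0.6049 0.0556 0.1484] [0.2 0.1]
[0.6058 0.0564 0.1543] [0.1 0.1]
[0.6059 0.0576 0.1543] [0.5 0.4]
[[0.6035 0.0532 0.1564]]
```

View pics/w13r.png

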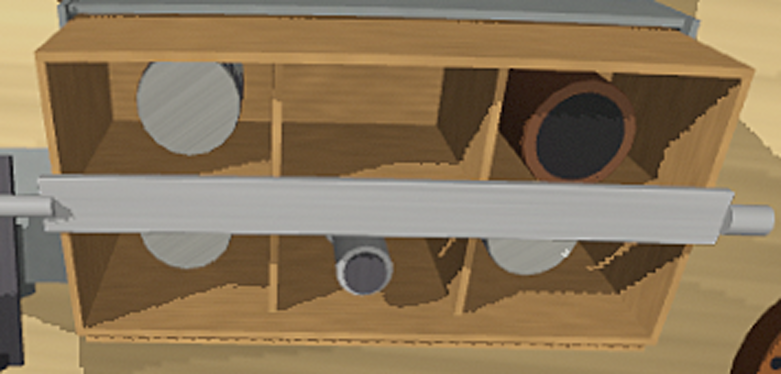

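```bash
python3 - <<'E'
from h import *
c=rackpts(); S=load("scene1");D=load("side2");W=load("wrist13")
obs=[(W,"bp",(221.8,83.6)),(W,"bm",(548.2,91.8)),(W,"fm",(502.7,214.5)),(W,"fp",(243.6,212.3))]
def fit(obs):
    f=lambda r:np.array([proj(p,toW(r,c[k]))[0]-o for p,k,o in obs]).ravel()
    s=least_squares(f,[.65,.06,0.1],loss="soft_l1"); print(s.x.round(4),np.degrees(s.x[2]).round(2),f(s.x).round(1)); return s.x
a=fit(obs)
o2=obs+[(S,"bm",(205.9,222.9)),(S,"bp",(301.8,346.2)),(S,"fm",(265,205)),
 (D,"bp",np.array((70,182))/2.35+(180,160)),(D,"bm",np.array((265,17))/2.35+(180,160)),(D,"fm",np.array((378,100))/2.35+(180,160))]
b=fit(o2); np.save("rk.npy",b)
X=np.array([.6059,.0569,.154])
for r in (a,b):
    cc,s=np.cos(r[2]),np.sin(r[2]); q=np.array([[cc,s,0],[-s,cc,0],[0,0,1]])@(X-[r[0],r[1],0])-MOUTH; print("tip rel mouth: v",q@v,"y",q[1],"u",q@u)
E
```

```text
[0.6716 0.0566 0.0671] 3.85 [-0.4  0.1  0.9 -0.8  0.9  2.  -2.8  0. ]
[0.6713 0.0572 0.0675] 3.87 [-1.   0.6  0.2 -0.5  0.4  2.2 -3.2  0.3 -3.8 -4.1 -0.6  1.6 -0.7 -3.3
 -2.2  0.3  0.4 -1.9  0.9 -1.8]
tip rel mouth: v -0.004440949224418274 y 0.004689716602458845 u -0.013844635427015245
tip rel mouth: v -0.0041382011090967275 y 0.00411659669656205 u -0.013967106347452764
```

```bash
cat >> h.py <<'E'
def tiltR(yaw): return R.from_euler("z",yaw,degrees=True)*R.from_matrix(np.c_[v/np.linalg.norm(v),[0,-1,0],-u/np.linalg.norm(u)])
YW=3.87
UW=R.from_euler("z",YW,degrees=True).apply(u)
E
python3 - <<'E'
from cell import *
from h import *
o=get_obs(); tip=np.array([.6059,.0569,.154])
t=tip+.143*UW; print(t, tiltR(YW).as_euler("xyz",degrees=True)); show(rel(o,t,tiltR(YW),5),.51)
E
```

```text
[0.55239728 0.05328069 0.286561  ] [180.         -22.02484593   3.87      ]
0.51 -0.0046 0.0106 0.0314 -0.2 4.1 0.1; 0.51 -0.0068 0.0105 0.0310 -0.2 4.1 0.1; 0.51 -0.0089 0.0104 0.0304 -0.2 4.1 0.1; 0.51 -0.0111 0.0104 0.0298 -0.2 4.1 0.1; 0.51 -0.0132 0.0103 0.0289 -0.2 4.1 0.1
```

>>> carry_out(
  increments="0.51 -0.0045 0.0105 0.025 -0.2 4.1 0.1; 0.51 -0.007 0.0105 0.03 -0.2 4.1 0.1; 0.51 -0.009 0.0105 0.03 -0.2 4.1 0.1; 0.51 -0.011 0.0105 0.03 -0.2 4.1 0.1; 0.51 -0.013 0.0105 0.029 -0.2 4.1 0.1; 0.51 0 0 0 0 0 0",
)

```text
time_s: 17.23
tool_pos: [0.5518, 0.0583, 0.2879]
tool_rot: [179.7, -22.5, 4.6]
force: [-0.1, 1.3, 0.6]
grip_width: 0.0445
```

```bash
python3 - <<'E'
from cell import *
from h import *
o=get_obs(); tip=np.array([.6059,.0569,.154]); print(o["time_s"],np.round(o["tool_pos"],4),np.round(o["tool_rot"],2),np.round(o["qpos"],1),o["grip_width"])
t=tip+.143*UW; show(rel(o,t,tiltR(YW),1),.51)
p=read_camera("wrist"); save(p,"wrist14")
W=R.from_euler("z",YW,degrees=True)
ang=np.linspace(0,2*np.pi,80)[:,None]
circ=lambda r,d:tip-d*UW+r*(np.cos(ang)*W.apply(v)+np.sin(ang)*W.apply(ey))
overlay(p,np.vstack([circ(.011,0),circ(.014,.004),toW(np.load("rk.npy"),rackwire())]),"w14",(150,60,550,400),2)
E
```

```text
17.225 [0.5518 0.0583 0.2879] [179.74 -22.48   4.58] [ -34.8   -7.8   22.9  114.     7.6   51.1 -100.5] 0.04454652640963557
0.51 -0.0003 0.0050 0.0013 -0.0 -0.5 0.7
```

View pics/w14.png

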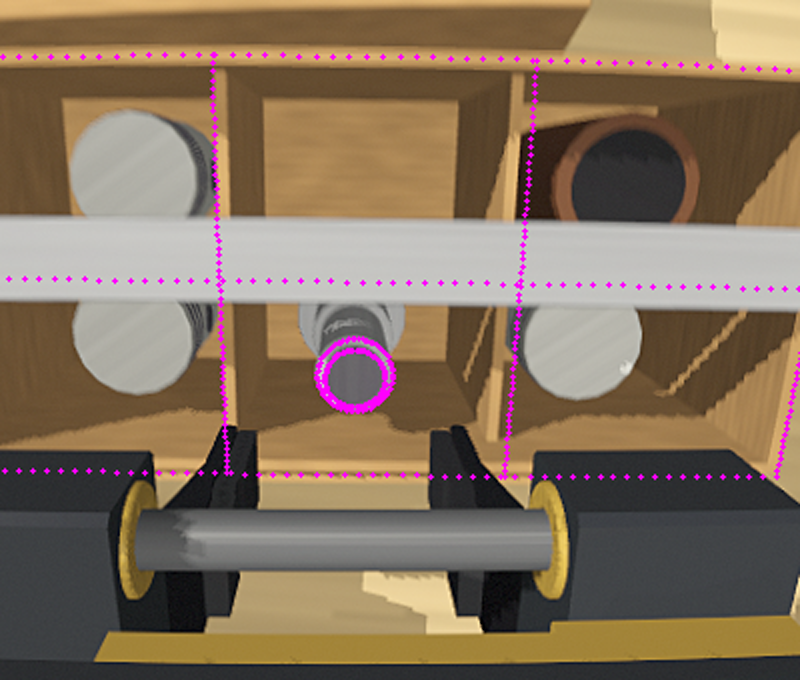

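>>> carry_out(
  increments="0.51 -0.0003 0.005 0.012 0 -0.5 0.7; 0.51 0 0 0.025 0 0 0; 0.51 0 0 0.02 0 0 0; 0.51 0 0 0 0 0 0",
)

```text
time_s: 17.77
tool_pos: [0.584, 0.0586, 0.2444]
tool_rot: [-179.8, -22.8, 3.9]
force: [0.2, 0.9, -0.0]
grip_width: 0.0444
```

```bash
cat > s2.py <<'E'
import sys
from cell import *
from h import *
d=float(sys.argv[1]); tag=sys.argv[2]
o=get_obs(); tip=np.array([.6059,.0569,.154]); print(o["time_s"],np.round(o["tool_pos"],4),np.round(o["tool_rot"],2),o["grip_width"],np.round(o["force"],1))
show(rel(o,tip+d*UW,tiltR(YW),1),.51); q=pose(o)[1].inv().apply(tip-pose(o)[0]); print("tip in tool",q.round(4))
p=read_camera("wrist"); save(p,"wrist"+tag)
W=R.from_euler("z",YW,degrees=True)
ang=np.linspace(0,2*np.pi,80)[:,None]
circ=lambda r,d:tip-d*UW+r*(np.cos(ang)*W.apply(v)+np.sin(ang)*W.apply(ey))
overlay(p,np.vstack([circ(.011,0)]),"w"+tag,(150,60,550,400),1.5)
E
python3 s2.py .033 15
```

```text
17.775 [0.584  0.0586 0.2444] [-179.82  -22.81    3.87] 0.04444775732762683 [ 0.2  0.9 -0. ]
0.51 -0.0146 0.0034 0.0588 -0.2 -0.8 0.0
tip in tool [-0.015   0.0035  0.0918]
```

View pics/w15.png

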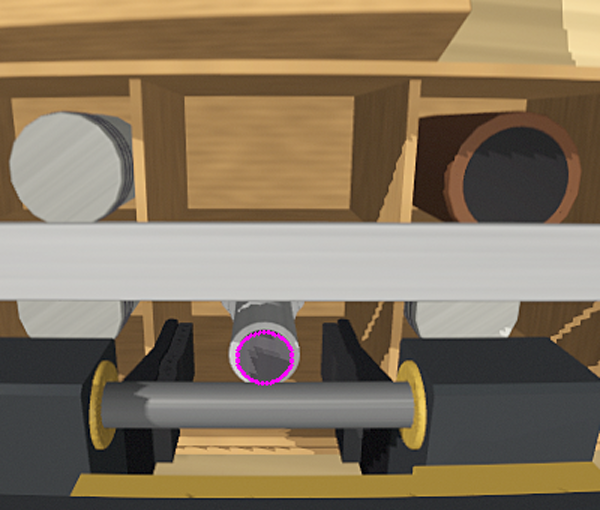

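>>> carry_out(
  increments="0.51 -0.0146 0.0034 0 -0.2 -0.8 0; 0.51 0 0 0 0 0 0",
)

```text
time_s: 18.08
tool_pos: [0.5713, 0.0543, 0.2415]
tool_rot: [-180.0, -22.2, 3.9]
force: [0.4, 0.8, 0.4]
grip_width: 0.0445
```

```bash
python3 s2.py .033 16
```

```text
18.075 [0.5713 0.0543 0.2415] [-179.98  -22.19    3.86] 0.04454053643045047 [0.4 0.8 0.4]
0.51 -0.0009 -0.0003 0.0611 -0.0 -0.2 -0.0
tip in tool [-0.001  -0.0003  0.0941]
```

>>> carry_out(
  increments="0.51 -0.001 0 0.012 0 -0.2 0; 0.51 -0.002 0 0.012 0 0 0; 0.51 0 0 0 0 0 0",
)

```text
time_s: 18.5
tool_pos: [0.5788, 0.0553, 0.2178]
tool_rot: [-179.9, -22.1, 3.9]
force: [0.3, -1.0, -0.5]
grip_width: 0.0446
```

```bash
python3 s2.py .033 17
```

```text
18.5 [0.5788 0.0553 0.2178] [-179.92  -22.14    3.86] 0.04464511996321232 [ 0.3 -1.  -0.5]
0.51 0.0012 0.0003 0.0364 -0.1 -0.1 -0.0
tip in tool [0.0011 0.0003 0.0694]
```

View pics/w17.png

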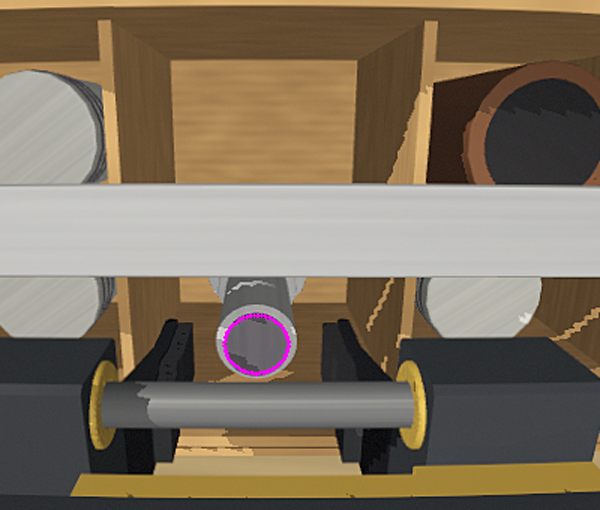

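>>> carry_out(
  increments="0.51 0.001 0 0.012 0 0 0; 0.51 0 0 0.012 0 0 0; 0.51 0 0 0.008 0 0 0; 0.51 0 0 0 0 0 0",
)

```text
time_s: 19.05
tool_pos: [0.593, 0.0564, 0.1868]
tool_rot: [-179.9, -22.2, 3.9]
force: [-0.0, 0.0, -0.1]
grip_width: 0.0445
```

```bash
python3 s2.py .033 18
```

```text
19.05 [0.593  0.0564 0.1868] [-179.94  -22.17    3.88] 0.044485828513268356 [-0.   0.  -0.1]
0.51 -0.0004 0.0003 0.0022 -0.1 -0.1 0.0
tip in tool [-0.0005  0.0004  0.0352]
```

View pics/w18.png

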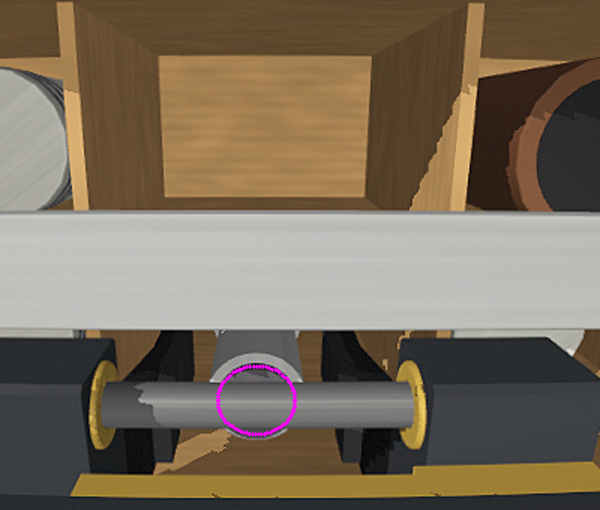

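>>> carry_out(
  increments="0 0 0 0.001 0 0 0; 0 0 0 0 0 0 0; 0 0 0 0 0 0 0; 0 0 0 0 0 0 0",
  force=55,
)

```text
time_s: 19.6
tool_pos: [0.5936, 0.0565, 0.1869]
tool_rot: [-179.9, -22.3, 3.9]
force: [-0.8, 1.1, -0.5]
grip_width: 0.0268
```

```bash
python3 s2.py .173 19
```

```text
19.6 [0.5936 0.0565 0.1869] [-179.9   -22.25    3.88] 0.026761520211629555 [-0.8  1.1 -0.5]
0.51 -0.0004 0.0002 -0.1379 -0.1 -0.2 0.0
tip in tool [-0.001   0.0005  0.0351]
```

>>> carry_out(
  increments="0 0.001 0 -0.01 0 0 0; 0 0 0 -0.015 0 0 0; 0 0 0 0 0 0 0",
)

```text
time_s: 20.02
tool_pos: [0.5837, 0.0555, 0.2107]
tool_rot: [-179.9, -22.1, 3.9]
force: [1.9, 0.4, -4.9]
grip_width: 0.027
```

```bash
python3 s2.py .173 20
```

```text
20.025 [0.5837 0.0555 0.2107] [-179.94  -22.13    3.87] 0.027037949069683286 [ 1.9  0.4 -4.9]
0.51 -0.0004 -0.0000 -0.1121 -0.1 -0.1 -0.0
tip in tool [-0.0007  0.0002  0.0609]
```

View pics/w20.png

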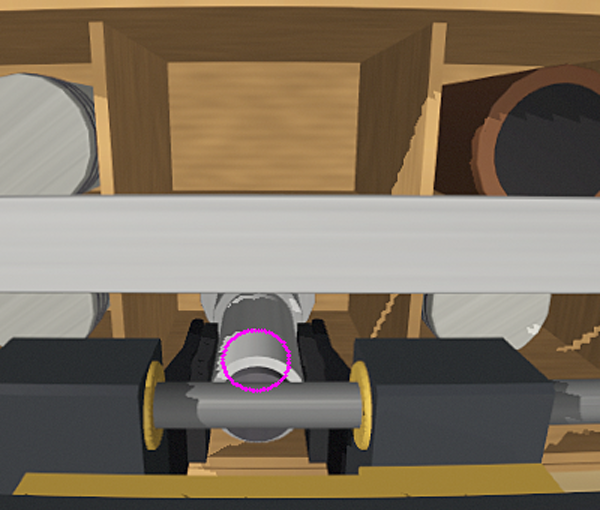

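```bash
python3 - <<'E'
from h import *
rk=np.load("rk.npy"); n=UW; M=toW(rk,MOUTH)[0]; VW=R.from_euler("z",YW,degrees=True).apply(v)
def onu(p,uv,h):
    o,d=ray(p,uv); return o+d*(((M+h*n-o)@n)/(d@n))
for nm,pts in [("wrist20",[(150+250/1.5,60+292/1.5),(150+250/1.5,60+196/1.5)]),("wrist18",[(150+250/1.5,60+329/1.5),(150+250/1.5,60+212/1.5)]),("wrist14",[(150+350/2,60+302/2),(150+350/2,60+219/2)]),("wrist15",[(150+250/1.5,60+300/1.5),(150+250/1.5,60+224/1.5)])]:
    p=load(nm); print(nm,[((onu(p,q,.011)-M)@VW).round(4) for q in pts])
E
python3 - <<'E'
import cv2
im=cv2.imread("pics/wrist20.png"); cv2.imwrite("pics/w20z.png",cv2.resize(im[170:370,220:420],None,fx=3,fy=3,interpolation=cv2.INTER_CUBIC))
E
```

```text
wrist20 [np.float64(0.0284), np.float64(0.0541)]
wrist18 [np.float64(0.0285), np.float64(0.0543)]
wrist14 [np.float64(0.0292), np.float64(0.0552)]
wrist15 [np.float64(0.0287), np.float64(0.0544)]
```

View pics/w20z.png

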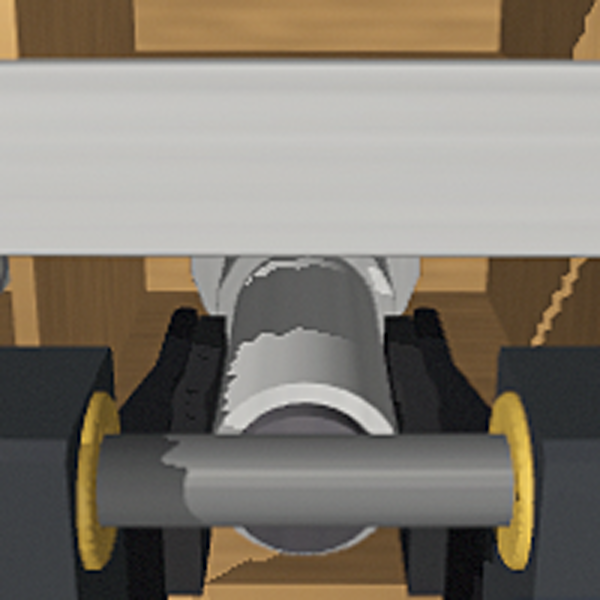

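>>> carry_out(
  increments="0 0.001 0 -0.018 0 0 0; 0 0 0 -0.02 0 0 0; 0 0 0 -0.015 0 0 0; 0 0 0 0 0 0 0",
)

```text
time_s: 20.58
tool_pos: [0.5638, 0.0541, 0.26]
tool_rot: [-180.0, -22.1, 3.9]
force: [2.2, 0.5, -3.3]
grip_width: 0.0268
```

```bash
python3 s2.py .180 21
```

```text
20.575 [0.5638 0.0541 0.26  ] [-179.96  -22.08    3.88] 0.026817685480703863 [ 2.2  0.5 -3.3]
0.51 -0.0006 -0.0000 -0.0659 -0.0 -0.1 0.0
tip in tool [-8.000e-04  1.000e-04  1.141e-01]
```

>>> carry_out(
  increments="0 0.001 0 -0.015 0 0 0; 0 0.0005 0 -0.015 0 0 0; 0 0 0 0 0 0 0",
)

```text
time_s: 21.0
tool_pos: [0.5531, 0.0532, 0.2877]
tool_rot: [180.0, -21.9, 3.9]
force: [1.6, 0.4, -4.3]
grip_width: 0.0269
```

```bash
python3 s2.py .190 22; python3 - <<'E'
import sys; sys.path.insert(0,".")
from h import *
from cell import *
im=load("wrist22")["img"]; D=read_camera("side"); save(D,"side22")
cv2.imwrite("pics/w22z.png",np.hstack([cv2.resize(im[170:370,220:420],(400,400)),cv2.resize(D["img"][160:290,220:350],(400,400),interpolation=cv2.INTER_CUBIC)]))
E
```

```text
21.0 [0.5531 0.0532 0.2877] [179.97 -21.93   3.9 ] 0.026909394720665433 [ 1.6  0.4 -4.3]
0.51 -0.0012 -0.0001 -0.0462 0.0 0.1 0.0
tip in tool [-0.0008 -0.0002  0.1438]
```

View pics/w22z.png

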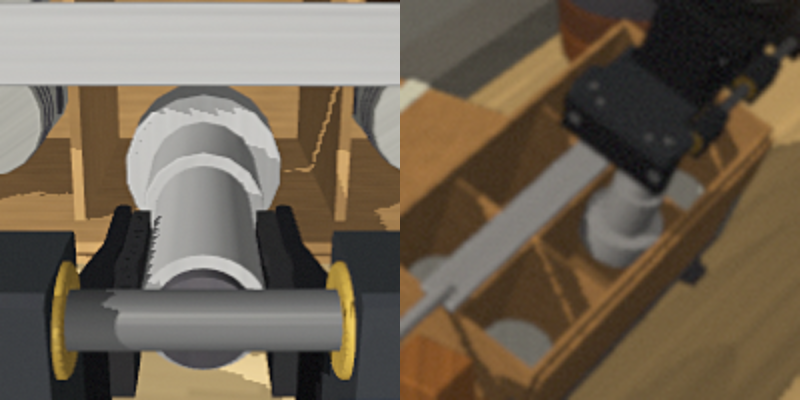

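>>> carry_out(
  increments="0 0 0 -0.012 0 0 0; 0 0 0 -0.015 0 0 0; 0 0 0 -0.015 0 0 0; 0 0 0 -0.01 0 0 0; 0 0 0 0 0 0 0",
)

```text
time_s: 21.72
tool_pos: [0.5307, 0.0516, 0.3367]
tool_rot: [179.9, -21.6, 3.9]
force: [-0.6, 0.0, -5.4]
grip_width: 0.027
```

```bash
python3 s2.py .200 23; python3 - <<'E'
import sys; sys.path.insert(0,".")
from h import *
from cell import *
im=load("wrist23")["img"]; D=read_camera("side"); save(D,"side23"); S=read_camera("scene"); save(S,"scene23")
cv2.imwrite("pics/w23z.png",np.hstack([cv2.resize(im[170:370,220:420],(265,265)),cv2.resize(D["img"][160:290,220:350],(265,265),interpolation=cv2.INTER_CUBIC),cv2.resize(S["img"][180:400,220:440],(265,265),interpolation=cv2.INTER_CUBIC)]))
for n in ("wrist23","scene23","side23"):
    for m in masks_of("flywheel_face",read_camera(n[:-2])): 
        ys,xs=np.nonzero(m["pixels"]); print(n,round(m["confidence"],2),[int(x) for x in m["bbox"]],(xs.mean().round(1),ys.mean().round(1)),len(xs))
E
```

```text
21.725 [0.5307 0.0516 0.3367] [179.92 -21.6    3.89] 0.02703205351722535 [-0.6  0.  -5.4]
0.51 0.0013 -0.0002 -0.0024 0.1 0.4 0.0
tip in tool [ 0.0028 -0.0004  0.1976]
wrist23 0.74 [543, 245, 639, 349] (np.float64(591.3), np.float64(273.9)) 4149
scene23 0.94 [205, 138, 271, 200] (np.float64(237.0), np.float64(167.5)) 3242
side23 0.95 [365, 184, 428, 235] (np.float64(399.3), np.float64(208.2)) 2500
```

View pics/w23z.png

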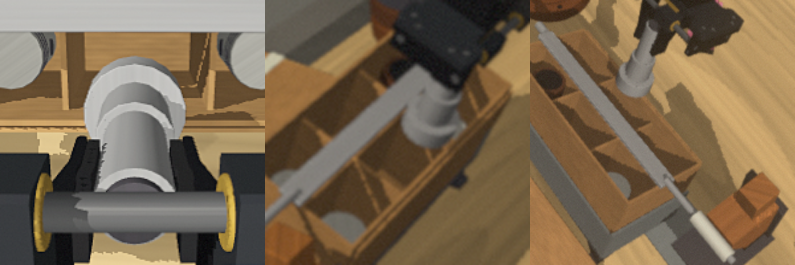

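```bash
python3 - <<'E'
from h import *
a=load("scene23")["img"][125:210,195:285]; b=load("side23")["img"][170:245,355:440]; c=load("wrist13")["img"][175:300,525:640]
f=lambda i:cv2.resize(i,(266,266),interpolation=cv2.INTER_CUBIC)
S,D,W=load("scene23"),load("side23"),load("wrist13")
ang=np.linspace(0,2*np.pi,150)[:,None]
def wire(x,y): return np.vstack([np.c_[x+r*np.cos(ang),y+r*np.sin(ang),0*ang+z] for r,z in [(.085,.032),(.085,0),(.063,.032),(.063,.022)]]+[np.array([[x,y,.022]])])
X=[onz(S,(237.5,164),.022),onz(W,(592.5,238),.022),onz(D,(399.5,205),.022)]; print(np.round(X,4))
x,y=X[0][:2]
o=[]
for p,(l,t,r,bb) in [(S,(195,125,285,210)),(D,(355,170,440,245)),(W,(525,175,640,300))]:
    overlay(p,wire(x,y),"t",(l,t,r,bb),1); 
    im=p["img"].copy(); sc=6
    big=cv2.resize(im[t:bb,l:r],(266,266),interpolation=cv2.INTER_CUBIC)
    for q in proj(p,wire(x,y)): cv2.circle(big,(int((q[0]+.5-l)*266/(r-l)),int((q[1]+.5-t)*266/(bb-t))),0,(255,0,255),-1)
    o.append(big)
cv2.imwrite("pics/fw.png",np.vstack([np.hstack([f(a),f(b),f(c)]),np.hstack(o)]))
E
```

```text
[[ 0.5387 -0.332   0.022 ]
 [ 0.5399 -0.3323  0.022 ]
 [ 0.5414 -0.3303  0.022 ]]
```

View pics/fw.png

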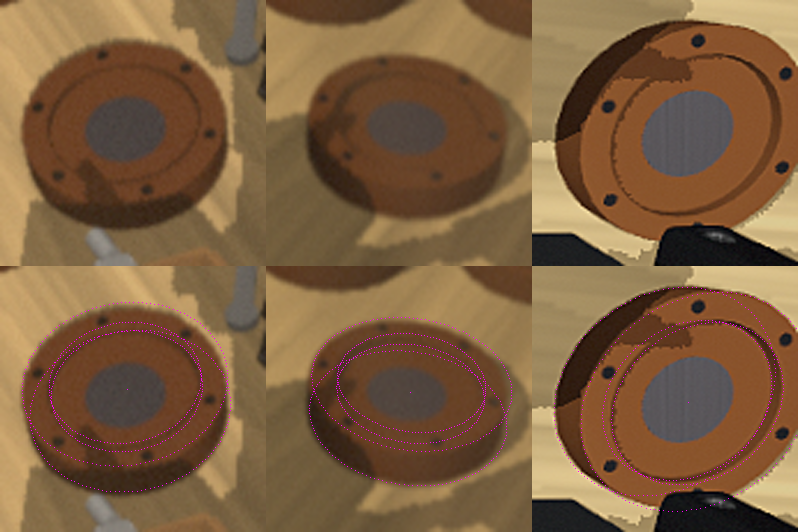

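```bash
python3 - <<'E'
from cell import *
from h import *
S,D,W=load("scene23"),load("side23"),load("wrist13")
l=[(S,(237.3,165.7)),(D,(399.3,205.6)),(W,(591.8,237.2))]
print(np.round([onz(*a,.022) for a in l],4)); X,e=tri(l); print(X.round(4),np.round(e,1))
o=get_obs(); print(o["qpos"])
E
```

```text
[[ 0.5418 -0.3274  0.022 ]
 [ 0.5406 -0.3276  0.022 ]
 [ 0.5411 -0.3307  0.022 ]]
[ 0.5412 -0.3297  0.0209] [0.4 0.2 1.1]
[ -34.97638061  -11.92141262   22.04968554  111.54326101    9.07955393
   58.48397064 -101.96266683]
```

```bash
python3 - <<'E'
from h import *
S,D=load("scene1"),load("side2")
for nm,a,b in [("shaftA top",(111,92),(378,104)),("shaftB top",(170,52),(449,115)),("stackA",(128,118),(377,128)),("stackB",(177,85),(443,140)),("black",(92,205),(300,145))]:
    X,e=tri([(S,a),(D,b)]); print(nm,X.round(3),np.round(e,1), "d to fw",np.linalg.norm(X[:2]-[.541,-.329]).round(3))
E
```

```text
shaftA top [ 0.728 -0.52   0.192] [1.9 1.4] d to fw 0.267
shaftB top [ 0.549 -0.621  0.167] [0.3 0.2] d to fw 0.292
stackA [ 0.718 -0.507  0.123] [1.4 1.1] d to fw 0.251
stackB [ 0.557 -0.618  0.079] [1.8 1.5] d to fw 0.289
black [ 0.877 -0.34   0.09 ] [0.4 0.3] d to fw 0.336
```

```bash
python3 - <<'E'
from cell import *
from h import *
o=get_obs(); print(o["tool_pos"],o["tool_rot"])
show(rel(o,[.52,.0,.42],down(-6),6),0)
o2=dict(tool_pos=[.52,0,.42],tool_rot=[180,0,-6]); show(rel(o2,[.541,-.329,.40],down(-33),9),0)
E
```

```text
[0.53086457 0.05155271 0.33524584] [179.86239007 -21.49434066   3.90272312]
0 0.0030 0.0085 -0.0140 -0.3 -3.6 1.6; 0 0.0023 0.0085 -0.0141 -0.3 -3.6 1.6; 0 0.0017 0.0085 -0.0142 -0.3 -3.6 1.6; 0 0.0010 0.0085 -0.0142 -0.3 -3.6 1.6; 0 0.0004 0.0086 -0.0142 -0.3 -3.6 1.6; 0 -0.0003 0.0086 -0.0142 -0.3 -3.6 1.6
0 0.0061 0.0361 0.0022 0.0 -0.0 3.0; 0 0.0080 0.0357 0.0022 -0.0 -0.0 3.0; 0 0.0099 0.0353 0.0022 0.0 -0.0 3.0; 0 0.0117 0.0347 0.0022 -0.0 -0.0 3.0; 0 0.0135 0.0340 0.0022 -0.0 -0.0 3.0; 0 0.0153 0.0333 0.0022 0.0 -0.0 3.0; 0 0.0170 0.0324 0.0022 0.0 -0.0 3.0; 0 0.0187 0.0315 0.0022 -0.0 -0.0 3.0; 0 0.0203 0.0305 0.0022 0.0 -0.0 3.0
```

>>> carry_out(
  increments="0 0 0 -0.015 0 0 0; 0 0.003 0.004 -0.018 -0.3 -2 0.8; 0 0.002 0.0085 -0.018 -0.3 -3.6 1.6; 0 0.001 0.0085 -0.018 -0.3 -3.6 1.6; 0 0.001 0.0085 -0.015 -0.3 -3.6 1.6; 0 0 0.0085 -0.012 -0.3 -3.6 1.6; 0 0 0.0085 -0.008 -0.3 -3.6 1.6; 0 0 0.0085 0 0 -1.5 1.6; 0 0 0 0 0 0 0",
  force=55,
)

```text
time_s: 23.3
tool_pos: [0.5084, -0.0057, 0.4496]
tool_rot: [-180.0, -0.3, -6.9]
force: [0.3, -0.9, -6.2]
grip_width: 0.0266
```

```bash
python3 - <<'E'
from cell import *
from h import *
o=get_obs(); print(o["time_s"],np.round(o["tool_pos"],4),np.round(o["tool_rot"],2),o["grip_width"],o["force"]); show(rel(o,[.541,-.329,.41],down(-33)),0)
p=read_camera("wrist");save(p,"wrist24");D=read_camera("side");save(D,"side24");S=read_camera("scene");save(S,"scene24")
f=lambda i:cv2.resize(i,(266,266),interpolation=cv2.INTER_CUBIC)
cv2.imwrite("pics/m24.png",np.hstack([f(p["img"][100:400,170:470]),f(D["img"][100:300,200:400]),f(S["img"][100:300,240:440])]))
E
```

```text
23.3 [ 0.5084 -0.0057  0.4496] [-179.98   -0.32   -6.93] 0.02664677169131505 [ 0.3384782  -0.89863521 -6.21038996]
0 0.0118 0.0528 0.0067 -0.0 -0.1 4.3; 0 0.0158 0.0518 0.0067 -0.0 -0.1 4.3; 0 0.0197 0.0504 0.0067 -0.0 -0.1 4.3; 0 0.0235 0.0488 0.0066 -0.0 -0.1 4.3; 0 0.0271 0.0469 0.0066 -0.0 -0.1 4.3; 0 0.0306 0.0447 0.0066 -0.0 -0.1 4.3
```

View pics/m24.png

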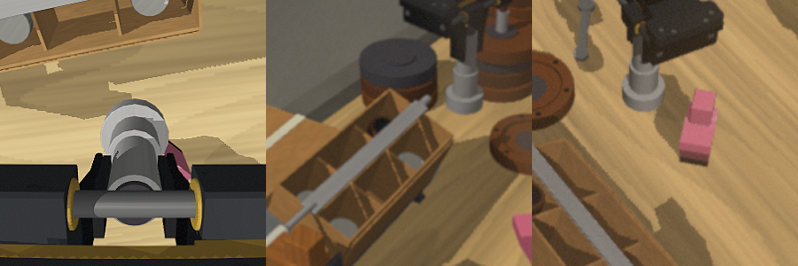

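>>> carry_out(
  increments="0 0.006 0.025 0.002 0 0 2; 0 0.011 0.045 0.004 0 -0.1 4; 0 0.014 0.045 0.004 0 0 4; 0 0.017 0.044 0.004 0 0 4; 0 0.02 0.043 0.004 0 -0.1 4; 0 0.022 0.04 0.004 0 0 4; 0 0.025 0.035 0.004 0 0 4; 0 0.013 0.018 0 0 0 0; 0 0 0 0 0 0 0",
)

```text
time_s: 24.58
tool_pos: [0.5318, -0.34, 0.4196]
tool_rot: [-180.0, -0.2, -33.5]
force: [0.1, 0.8, -5.2]
grip_width: 0.0269
```

```bash
cat > s3.py <<'E'
import sys
from cell import *
from h import *
tag=sys.argv[1]; z=float(sys.argv[2]); tilt=float(sys.argv[3]) if len(sys.argv)>3 else 0
o=get_obs(); print(o["time_s"],np.round(o["tool_pos"],4),np.round(o["tool_rot"],2),round(o["grip_width"],4),np.round(o["force"],1))
P,q=pose(o); b=P+q.apply([-.001,0,.155]); print("bottom est",b.round(4),"off centre",(b-[.541,-.329,.022]).round(4), "tip-down axis",q.apply([0,0,1]).round(3))
yaw=o["tool_rot"][2]; tr=down(yaw); t=np.array([.541,-.329,.022])-tr.apply([-.001,0,.155]); t[2]=z; show(rel(o,t,tr,1),0)
ang=np.linspace(0,2*np.pi,90)[:,None]
def ring(c,r,h): 
    return np.c_[c[0]+r*np.cos(ang),c[1]+r*np.sin(ang),0*ang+h]
X=[]
for r,h in [(.027,0),(.027,.022),(.018,.022),(.018,.058),(.014,.058)]:
    X.append((q*R.from_euler("x",180,degrees=True)).apply(np.c_[r*np.cos(ang),r*np.sin(ang),0*ang+h])+b)
X=np.vstack(X)
ims=[]
for n,(l,t_,r,bb) in [("scene",(180,80,320,220)),("side",(340,90,480,260)),("wrist",(180,100,460,400))]:
    p=read_camera(n); save(p,n+tag); f=lambda i:cv2.resize(i,(266,290),interpolation=cv2.INTER_CUBIC)
    big=f(p["img"][t_:bb,l:r]); a=big.copy()
    for k in proj(p,np.vstack([X,ring((.541,-.329),.063,.022)])):
        cv2.circle(big,(int((k[0]+.5-l)*266/(r-l)),int((k[1]+.5-t_)*290/(bb-t_))),0,(255,0,255),-1)
    ims+= [a,big]
cv2.imwrite(f"pics/p{tag}.png",np.vstack([np.hstack(ims[0::2]),np.hstack(ims[1::2])]))
E
python3 s3.py 25 .25
```

```text
24.575 [ 0.5318 -0.34    0.4196] [-1.7996e+02 -1.5000e-01 -3.3530e+01] 0.0269 [ 0.1  0.8 -5.2]
bottom est [ 0.5313 -0.3396  0.2646] off centre [-0.0097 -0.0106  0.2426] tip-down axis [ 0.003 -0.001 -1.   ]
0 0.0022 -0.0142 0.1696 -0.0 -0.2 0.0
```

View pics/p25.png

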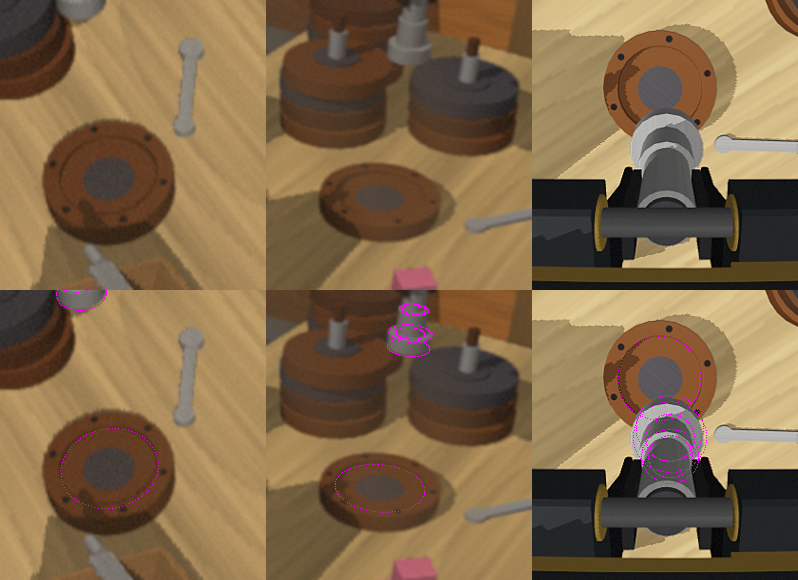

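>>> carry_out(
  increments="0 0.002 -0.0142 0.02 0 -0.2 0; 0 0 0 0.035 0 0 0; 0 0 0 0.035 0 0 0; 0 0 0 0.035 0 0 0; 0 0 0 0.02 0 0 0; 0 0 0 0 0 0 0",
)

```text
time_s: 25.48
tool_pos: [0.5497, -0.3081, 0.2639]
tool_rot: [-179.3, 0.4, -32.1]
force: [-0.5, 1.1, -6.2]
grip_width: 0.0267
```

```bash
python3 s3.py 26 .20
```

```text
25.475 [ 0.5497 -0.3081  0.2639] [-179.25    0.39  -32.1 ] 0.0267 [-0.5  1.1 -6.2]
bottom est [ 0.549  -0.3053  0.109 ] off centre [0.008  0.0237 0.087 ] tip-down axis [ 0.001  0.015 -1.   ]
0 0.0052 0.0232 0.0636 -0.7 0.4 -0.0
```

View pics/p26.png

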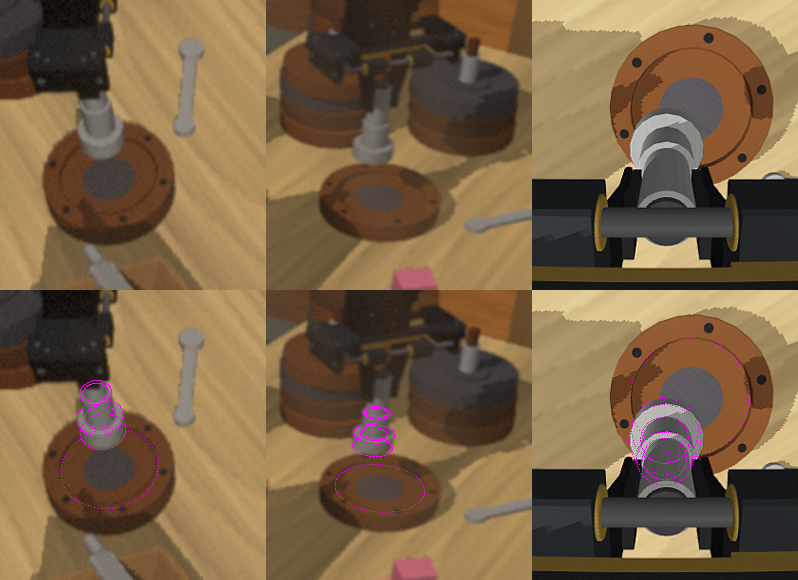

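>>> carry_out(
  increments="0 0.003 0.012 0.01 -0.4 0.2 0; 0 0.002 0.011 0.015 -0.3 0.2 0; 0 0 0 0.015 0 0 0; 0 0 0 0 0 0 0",
)

```text
time_s: 26.12
tool_pos: [0.5423, -0.3356, 0.2264]
tool_rot: [180.0, -0.6, -32.3]
force: [0.3, 0.4, -5.7]
grip_width: 0.0268
```

```bash
python3 s3.py 27 .185
```

```text
26.125 [ 0.5423 -0.3356  0.2264] [179.99  -0.59 -32.28] 0.0268 [ 0.3  0.4 -5.7]
bottom est [ 0.5428 -0.3359  0.0714] off centre [ 0.0018 -0.0069  0.0494] tip-down axis [ 0.009 -0.006 -1.   ]
0 -0.0041 -0.0048 0.0414 0.0 -0.6 -0.0
```

>>> carry_out(
  increments="0 -0.004 -0.004 0.01 0 -0.5 0; 0 0 0 0.012 0 0 0; 0 0 0 0 0 0 0; 0 0 0 0 0 0 0",
)

```text
time_s: 26.78
tool_pos: [0.5433, -0.3296, 0.2057]
tool_rot: [-180.0, -0.3, -32.1]
force: [-0.2, -0.2, -5.2]
grip_width: 0.0268
```

```bash
python3 s3.py 28 .185
```

```text
26.775 [ 0.5433 -0.3296  0.2057] [-179.96   -0.34  -32.14] 0.0268 [-0.2 -0.2 -5.2]
bottom est [ 0.5433 -0.3295  0.0507] off centre [ 0.0023 -0.0005  0.0287] tip-down axis [ 0.005 -0.003 -1.   ]
0 -0.0014 0.0007 0.0207 -0.0 -0.3 0.0
```

View pics/p28.png

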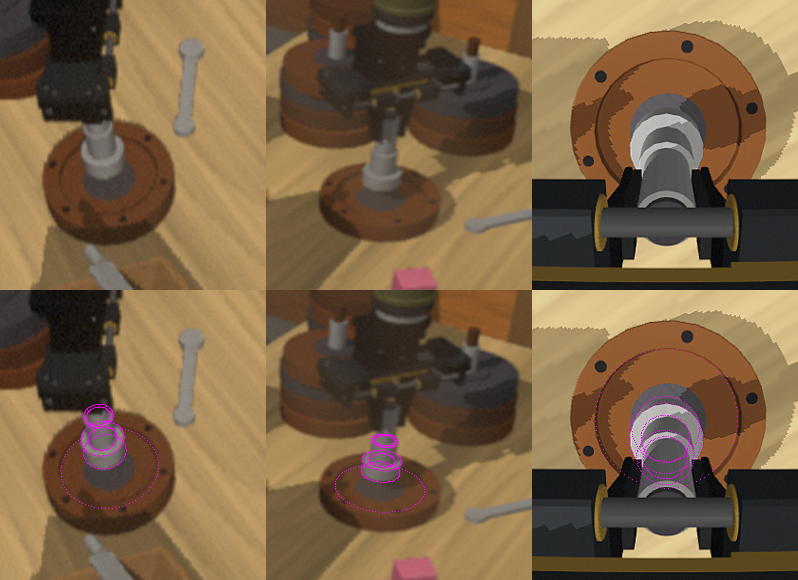

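```bash
python3 - <<'E'
from cell import *
from h import *
p=load("wrist28"); o=get_obs(); P,q=pose(o)
ang=np.linspace(0,2*np.pi,300)[:,None]; l,t,r,b=260,190,380,340
a=cv2.resize(p["img"][t:b,l:r],None,fx=3.3,fy=3.3,interpolation=cv2.INTER_CUBIC); o2=[a.copy()]
for dx,tl in [(-.001,0)]:
    c=a.copy()
    for rr,h,col in [(.027,.155,(255,0,255)),(.027,.133,(0,255,0)),(.018,.133,(255,255,0)),(.018,.097,(0,0,255)),(.014,.097,(0,255,255)),(.014,.039,(255,0,0))]:
        X=q.apply(np.c_[dx+rr*np.cos(ang),rr*np.sin(ang),0*ang+h])+P
        for k in proj(p,X): cv2.circle(c,(int((k[0]+.5-l)*3.3),int((k[1]+.5-t)*3.3)),0,col,-1)
    o2.append(c)
cv2.imwrite("pics/z28.png",np.hstack(o2))
E
```

```text
(no output)
```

View pics/z28.png

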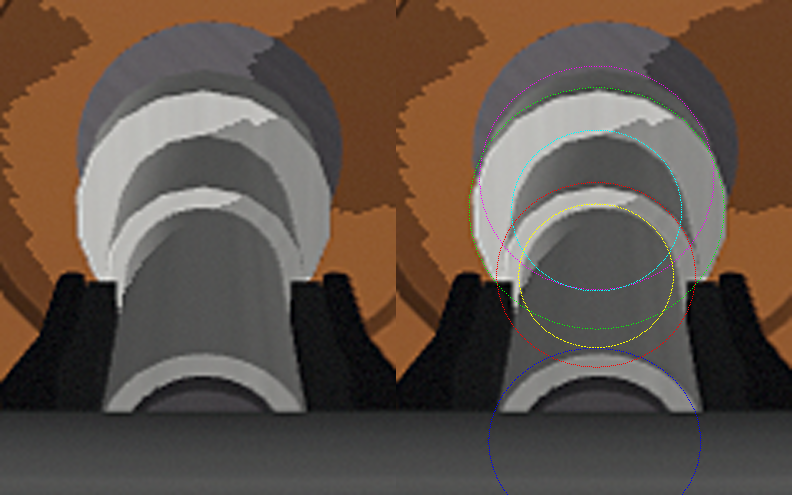

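>>> carry_out(
  increments="0 -0.0014 0.0005 0.008 0 -0.3 0; 0 0 0 0.008 0 0 0; 0 0 0 0.004 0 0 0; 0 0 0 0 0 0 0",
)

```text
time_s: 27.42
tool_pos: [0.5416, -0.3296, 0.1845]
tool_rot: [-180.0, -0.0, -32.2]
force: [0.2, 0.4, -6.4]
grip_width: 0.0269
```

```bash
python3 s3.py 29 .177
```

```text
27.425 [ 0.5416 -0.3296  0.1845] [-1.7996e+02 -4.0000e-02 -3.2170e+01] 0.0269 [ 0.2  0.4 -6.4]
bottom est [ 0.5409 -0.329   0.0295] off centre [-0.0001  0.      0.0075] tip-down axis [ 0.001  0.    -1.   ]
0 0.0002 -0.0001 0.0075 -0.0 -0.0 0.0
```

>>> carry_out(
  increments="0 0 0 0.003 0 0 0; 0 0 0 0.002 0 0 0; 0 0 0 0 0 0 0",
)

```text
time_s: 27.95
tool_pos: [0.5422, -0.3299, 0.1804]
tool_rot: [-179.9, -0.2, -32.2]
force: [0.4, 1.0, -6.1]
grip_width: 0.0266
```

>>> carry_out(
  increments="0 0 0 0.002 0 0 0; 0 0 0 0 0 0 0",
)

```text
time_s: 28.2
tool_pos: [0.5423, -0.33, 0.1783]
tool_rot: [-179.9, -0.2, -32.2]
force: [0.3, -0.1, -5.3]
grip_width: 0.0267
```

>>> carry_out(
  increments="0 0 0 0.0015 0 0 0; 0 0 0 0 0 0 0",
)

```text
time_s: 28.45
tool_pos: [0.5423, -0.33, 0.1767]
tool_rot: [-179.9, -0.2, -32.2]
force: [0.2, 0.3, -5.6]
grip_width: 0.0272
```

Force still carries the full weight, so I'll keep going in 1–1.5 mm steps.

>>> carry_out(
  increments="0 0 0 0.0015 0 0 0; 0 0 0 0 0 0 0",
)

```text
time_s: 28.7
tool_pos: [0.5423, -0.33, 0.1751]
tool_rot: [-179.9, -0.2, -32.2]
force: [-0.6, -0.4, -6.1]
grip_width: 0.027
```

>>> carry_out(
  increments="0 0 0 0.0015 0 0 0; 0 0 0 0 0 0 0",
)

```text
time_s: 28.95
tool_pos: [0.5427, -0.3303, 0.1746]
tool_rot: [-179.9, -0.2, -32.2]
force: [-0.1, 0.1, -6.5]
grip_width: 0.0268
```

```bash
python3 s3.py 30 .177
```

```text
28.95 [ 0.5427 -0.3303  0.1746] [-179.92   -0.24  -32.16] 0.0268 [-0.1  0.1 -6.5]
bottom est [ 0.5425 -0.3299  0.0196] off centre [ 0.0015 -0.0009 -0.0024] tip-down axis [ 0.004 -0.001 -1.   ]
0 -0.0011 -0.0002 -0.0024 -0.1 -0.2 0.0
```

View pics/p30.png

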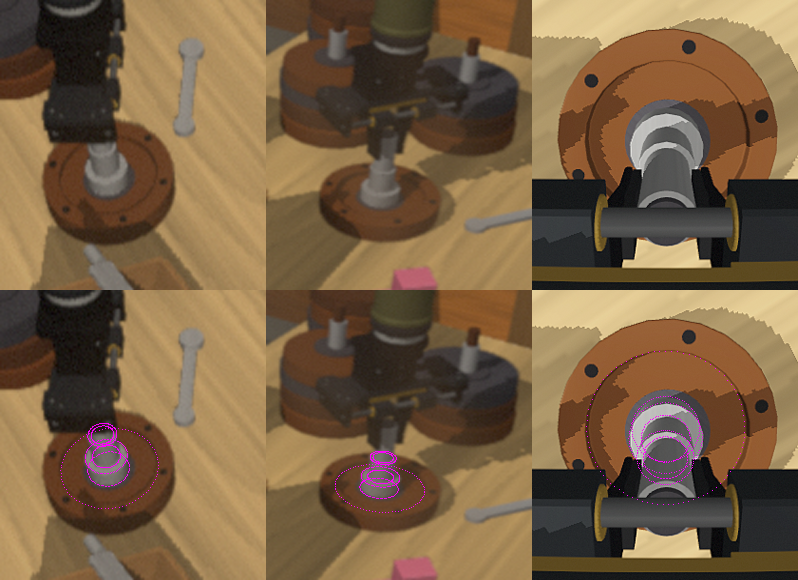

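>>> carry_out(
  increments="0 0 0 0.002 0 0 0; 0 0 0 0 0 0 0",
)

```text
time_s: 29.35
tool_pos: [0.5432, -0.3307, 0.1747]
tool_rot: [-179.9, -0.3, -32.2]
force: [0.8, -0.1, -5.9]
grip_width: 0.0268
```

>>> carry_out(
  increments="0 -0.001 0 0.004 0 -0.2 0; 0 0 0 0 0 0 0",
)

```text
time_s: 29.6
tool_pos: [0.5438, -0.3313, 0.1748]
tool_rot: [-179.8, -0.4, -32.2]
force: [1.1, 0.0, -6.2]
grip_width: 0.0268
```

```bash
python3 s3.py 31 .1747; python3 - <<'E'
from cell import *
from h import *
o=get_obs(); print(np.round(o["qpos"],2),np.round(o["effort"],1))
S,D=load("scene31"),load("side31")
f=lambda i:cv2.resize(i,(390,390),interpolation=cv2.INTER_CUBIC)
cv2.imwrite("pics/z31.png",np.hstack([f(S["img"][130:210,195:275]),f(D["img"][160:240,360:440])]))
E
```

```text
29.6 [ 0.5438 -0.3313  0.1748] [-179.78   -0.41  -32.16] 0.0268 [ 1.1  0.  -6.2]
bottom est [ 0.5442 -0.3309  0.0198] off centre [ 0.0032 -0.0019 -0.0022] tip-down axis [ 0.008 -0.001 -1.   ]
0 -0.0026 -0.0005 0.0001 -0.2 -0.4 0.0
[ -4.55  25.69  43.11  94.83 -19.08  66.59 -78.85] [  0.2 -44.    9.9 -27.7  -0.1   0.1   0. ]
```

View pics/z31.png

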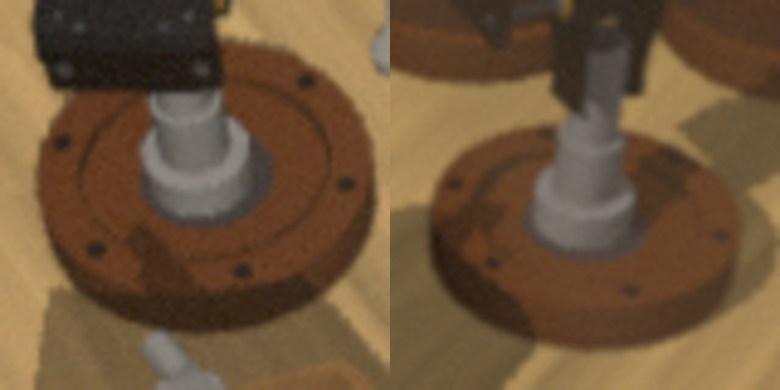

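>>> carry_out(
  increments="0 0 0 -0.005 0 0 0; 0 -0.0038 0.0005 0 -0.2 -0.4 0; 0 0 0 0 0 0 0",
)

```text
time_s: 30.12
tool_pos: [0.5389, -0.3285, 0.1771]
tool_rot: [179.9, 0.3, -32.1]
force: [-0.7, -0.2, -5.1]
grip_width: 0.0269
```

```bash
python3 s3.py 32 .177
```

```text
30.125 [ 0.5389 -0.3285  0.1771] [179.94   0.29 -32.14] 0.0269 [-0.7 -0.2 -5.1]
bottom est [ 0.5373 -0.3277  0.0221] off centre [-0.0037  0.0013  0.0001] tip-down axis [-0.005  0.002 -1.   ]
0 0.0030 -0.0007 0.0001 0.1 0.3 0.0
```

>>> carry_out(
  increments="0 0.0018 -0.0005 0 0.1 0.3 0; 0 0 0 0.0015 0 0 0; 0 0 0 0.001 0 0 0; 0 0 0 0 0 0 0",
)

```text
time_s: 30.78
tool_pos: [0.5413, -0.3295, 0.1747]
tool_rot: [-180.0, -0.1, -32.1]
force: [-1.0, 0.2, -5.7]
grip_width: 0.0268
```

```bash
python3 s3.py 33 .1745; python3 - <<'E'
from h import *
S,D=load("scene33"),load("side33")
f=lambda i:cv2.resize(i,(390,390),interpolation=cv2.INTER_CUBIC)
cv2.imwrite("pics/z33.png",np.hstack([f(S["img"][130:210,195:275]),f(D["img"][160:240,360:440])]))
E
```

```text
30.775 [ 0.5413 -0.3295  0.1747] [-1.7995e+02 -1.1000e-01 -3.2150e+01] 0.0268 [-1.   0.2 -5.7]
bottom est [ 0.5408 -0.329   0.0197] off centre [-0.0002  0.     -0.0023] tip-down axis [ 0.002 -0.    -1.   ]
0 0.0005 -0.0002 0.0002 -0.0 -0.1 0.0
```

View pics/z33.png

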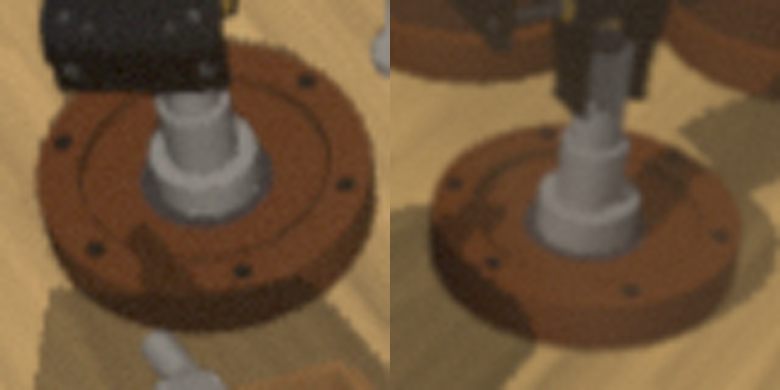

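>>> carry_out(
  increments="0 0 0 0.001 0 0 0; 0.5 0 0 0 0 0 0; 0.5 0 0 0 0 0 0; 0.5 0 0 0 0 0 0; 0.5 0 0 0 0 0 0",
)

```text
time_s: 31.55
tool_pos: [0.5434, -0.3311, 0.1777]
tool_rot: [-179.9, -0.5, -32.1]
force: [0.6, -0.4, -0.1]
grip_width: 0.0428
```

```bash
python3 s3.py 34 .1745; python3 - <<'E'
from h import *
S,D,W=load("scene34"),load("side34"),load("wrist34")
f=lambda i:cv2.resize(i,(266,266),interpolation=cv2.INTER_CUBIC)
cv2.imwrite("pics/z34.png",np.hstack([f(S["img"][130:210,195:275]),f(D["img"][160:240,360:440]),f(W["img"][150:400,195:445])]))
E
```

```text
31.55 [ 0.5434 -0.3311  0.1777] [-179.9    -0.53  -32.15] 0.0428 [ 0.6 -0.4 -0.1]
bottom est [ 0.5439 -0.3311  0.0227] off centre [ 0.0029 -0.0021  0.0007] tip-down axis [ 0.009 -0.003 -1.   ]
0 -0.0022 -0.0005 0.0031 -0.1 -0.5 0.0
```

View pics/z34.png

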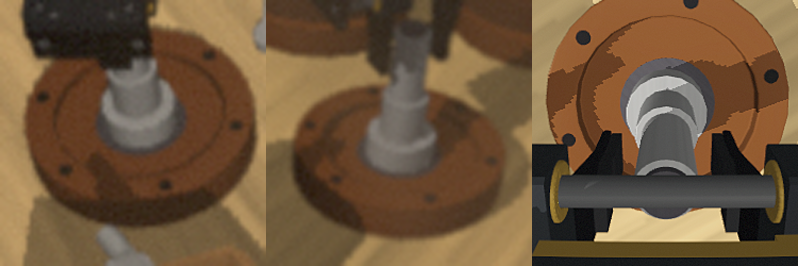

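>>> carry_out(
  increments="0.65 0 0 -0.01 0 0 0; 0.65 0 0 -0.015 0 0 0; 0.65 0 0 -0.02 0 0 0; 0.65 0 0 -0.03 0 0 0; 0.65 0 0 -0.04 0 0 0; 0.65 -0.02 0 -0.04 0 0 0; 0.65 -0.03 0 -0.03 0 0 0; 0.65 -0.04 -0.01 -0.02 0 0 0; 0.65 -0.03 0 -0.01 0 0 0; 0.65 0 0 0 0 0 0",
)

```text
time_s: 32.95
tool_pos: [0.4419, -0.259, 0.4107]
tool_rot: [-179.6, -1.2, -32.4]
force: [0.1, 0.1, 0.3]
grip_width: 0.0567
```

```bash
python3 s3.py 35 .1745; python3 - <<'E'
from h import *
S,D,W=load("scene35"),load("side35"),load("wrist35")
f=lambda i:cv2.resize(i,(395,300),interpolation=cv2.INTER_CUBIC)
cv2.imwrite("pics/z35.png",np.vstack([np.hstack([f(S["img"][110:230,160:318]),f(D["img"][140:260,330:488])]),np.hstack([f(S["img"][180:400,190:480]),f(D["img"][170:380,150:430])])]))
E
```

```text
32.95 [ 0.4419 -0.259   0.4107] [-179.63   -1.2   -32.38] 0.0567 [0.1 0.1 0.3]
bottom est [ 0.4443 -0.2593  0.2557] off centre [-0.0967  0.0697  0.2337] tip-down axis [ 0.021 -0.006 -1.   ]
0 0.1172 0.0076 0.2386 -0.4 -1.2 0.0
```

View pics/z35.png

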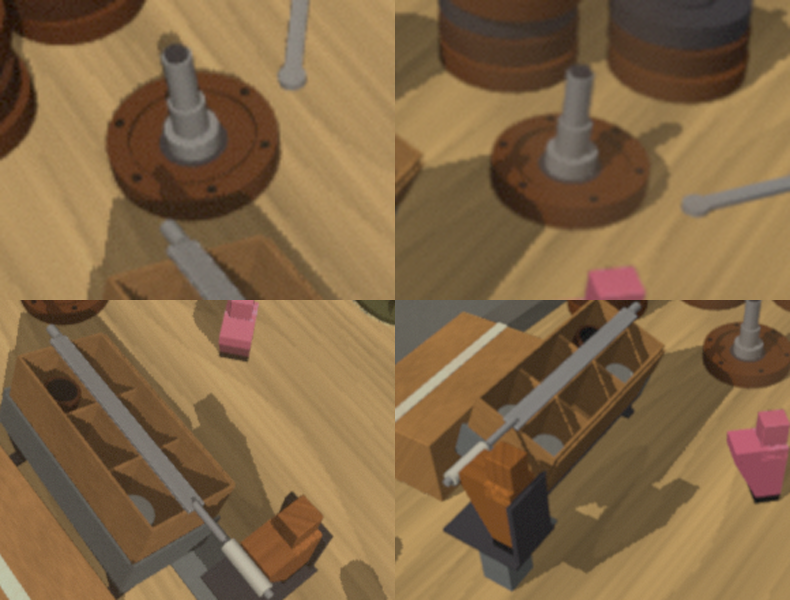

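View pics/wrist35.png

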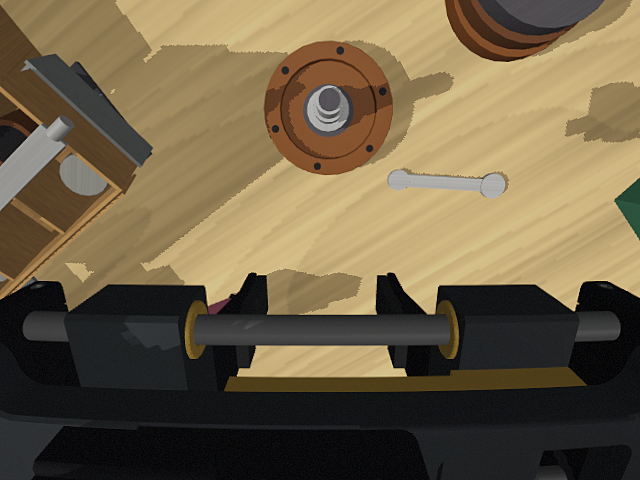

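```bash
python3 - <<'E'
from h import *
S,D=load("scene35"),load("side35")
ims=[]
for p,(l,t,r,b) in [(S,(320,270,450,420)),(D,(160,210,300,370))]:
    big=cv2.resize(p["img"][t:b,l:r],(395,456),interpolation=cv2.INTER_CUBIC); a=big.copy()
    X=yawR(4.1).apply(chockwire())+[.5517,.297,.094]
    for k in proj(p,X): cv2.circle(big,(int((k[0]+.5-l)*395/(r-l)),int((k[1]+.5-t)*456/(b-t))),0,(255,0,255),-1)
    ims.append(big)
cv2.imwrite("pics/c35.png",np.hstack(ims))
E
```

```text
(no output)
```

View pics/c35.png

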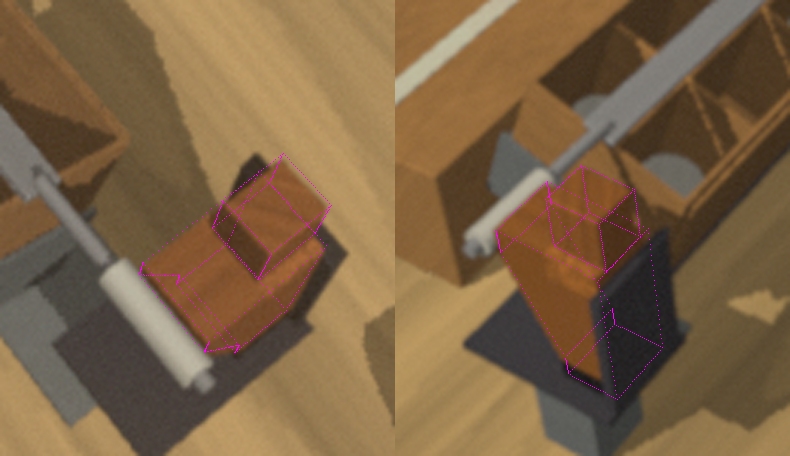

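```bash
python3 - <<'E'
from cell import *
print(sign_off())
E
```

```text
the job is handed in; nothing more can be done
None
```

I did the job in the order asked and handed it in at about 33 s of the 59 s allowed; the sign-off gave no verdict.

- **Chock:** It stands upright in the pocket against the post, fully down, and holds the bar back by itself. In the last pictures its outline matched a chock standing on the pocket floor (z 0.094) to about 1–2 px. The front edge of the bar measured 28–29 mm up the slope from the middle of the front cells, clear of the shaft's flange.
- **Shaft:** I lifted it about 16 cm out of the middle front cell along the cell's axis, turned it upright and set it on the flywheel's recessed face. By the tool pose it sat within 1 mm of the measured centre just before release. The final scene, side and wrist pictures show it standing upright and alone near the middle of the face, with the robot touching nothing.
- **Other parts:** I moved no pistons and not the sleeve. Those visible in the last pictures look undisturbed, but the arm, the bar and the picture edges hid some, so I did not check each one.

**Checks that disagreed:**
- The wrist force did not show contact when the chock or the shaft touched down. I took contact from the downward motion stalling, at the height given for the chock and about 2 mm lower than estimated for the shaft.
- The closed grip read 26.8 mm on the 28 mm shank.
- Before the last centring I lifted the shaft a few millimetres, because pressing down had slid it about 3 mm off centre.

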